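# Check a press spindle's thread with a comb leaf

## Task

Check the thread of the press spindle on the sloping stand: slide its guard all the way up the slope to bare the thread, take the coarse comb leaf (the one whose pitch matches) from the rack, and press it square into the thread along the top of the spindle until all its teeth are fully home and it sits flat; hold it there still for at least half a second. Then hang the leaf back upright in its own place in the rack and slide the guard fully down over the thread again, leaving the other leaves and everything else on the bench alone.

Things in the scene. Friction and masses are not known exactly. Their poses are not given: they have to be found in the camera images.
- spindle: Fixed steel spindle on the sloping stand. Origin on its axis at mid-thread, 85 mm above the table; x along the axis up the 30 degree slope, to the robot's right; y level; z square to the axis, leaning 30 degrees from vertical to the robot's left. 60 degree V thread, 14 mm pitch, crest radius 25, root 17 mm, x -56 to +56 mm, grooves at x = 0, +-14, +-28, +-42 (plain rings, no lead). Beyond +58: plain shank.
- stand: Green sloping stand, fixed to the table: base plate 290 x 100 mm, 12 mm thick. Origin on the table under the spindle's mid-thread; x level, the way the spindle rises, z up.
- guard (a joint): Grey sheet hood, 116 mm long, 70 mm wide, top 32 mm above the spindle's axis, sliding along the spindle's x. 0 m: fully down, covers the whole thread; 0.116 m: fully up at its stop, over the plain shank. Friction of about 3 N holds it where it is left.
- guard_grip (a point): Centre of the guard's black grip fin, above the spindle's axis: 52 mm from the axis along the spindle's z. Fin 36 mm long (spindle x), 12 mm thick (spindle y), standing 40 mm above the hood, its top 72 mm from the axis. Axes as the spindle's.
- coarse_mid (a point): Coarse leaf: upright steel plate 78 long, 8 mm thick, 0.2 kg, 5 downward V-teeth (60 degrees, 14 mm pitch, middle tooth at mid-length): the fewest, biggest teeth and longest tab. Point at mid-length, mid-thickness, 36 mm above the tips; x along the leaf, y thickness, z up. A half turn about z changes nothing. Fully seated the tips touch the thread's root: this point 53 mm from the spindle axis (61 if on crests).
- coarse_tab (a point): Centre of the coarse leaf's dark grip tab, 61 mm above the tooth tips, 25 mm above the mid point. Tab 60 mm long, 12 mm thick, 22 mm tall (50 to 72 mm above the tips). Under it an ear at each end: 112 mm over the ears, ears 38 to 50 mm above the tips, 8 mm thick. Axes as the leaf's.
- medium_mid (a point): Comb leaf not to be used, stays hanging: 7 V-teeth of 10 mm pitch, dark grip tab 44 mm long; otherwise outline, point and axes as the coarse leaf's.
- fine_mid (a point): Comb leaf not to be used, stays hanging: 11 V-teeth of 7 mm pitch, dark grip tab 28 mm long; otherwise outline, point and axes as the coarse leaf's.
- rack: Rack fixed to the table, 200 x 136 mm, 86 mm tall: wooden base, two aluminium rails along x at y = +-52 mm, 16 mm thick, open between. Origin under its middle, on the table. Three leaf places at x = -70, 0, +70 mm, all taken at the start (order varies): each leaf hangs across the rack (leaf x along rack y), ears in a pair of notches.
- rack_mid (a point): Point over the rack's middle at notch-floor height, 70 mm above the table; axes as the rack's. Notches 16 mm deep, 14 mm wide at the floor, 22 mm at the mouth. A hanging leaf's tips are 32 mm, mid point 68 mm and tab centre 93 mm above the table.
- spanner: Bystander, to be left alone: 160 mm spanner lying flat.
- screwdriver: Bystander, to be left alone: 180 mm screwdriver lying flat.
- spray: Bystander, to be left alone: spray can, 60 mm across, 170 mm tall.
- jar: Bystander, to be left alone: closed jar, 68 mm across, 90 mm tall.
- piston: Bystander, to be left alone: aluminium engine piston, 80 mm across, 64 mm tall.
- bearing: Bystander, to be left alone: steel bearing ring, 80 mm across, 18 mm tall.
- bolt: Bystander, to be left alone: 100 mm hex bolt lying on its side.
Not all that is in view belongs to the job. What is shaped like the part that bears coarse_mid but orange or yellow is not meant.

How it is judged:
By the outcome, as a careful person would: the job done as asked, in the order asked, and still so for the second after the job is handed in, with the robot touching nothing.
It also fails if it takes over 69 s, if anything falls off the work surface, if the arm or the gripper's body presses on something with over 40 N, if the wrist force passes 120 N, or if a joint passes its speed limit or range.

## Robot

A 7-joint arm with a two-finger parallel gripper is mounted at the origin on the work surface. World frame = base frame: x ahead of the robot, y to its left, z up, the work surface at z = 0. Lengths are in m, angles in rad, forces in N, time in s.
With the tool pointing down it reaches from about 0.425 to 0.925 m from the base axis. Payload 6.8 kg.
Tool frame: the origin (TCP) lies at the very end of the fingers, on their centre line; the grasp point (between the pads) lies 19 mm behind it; y points along the fingers, z is the direction in which the jaws open and shut, and the axes are right-handed (so a half turn about y gives the same grasp; the last joint's range is limited). The gripper opens to 85 mm and grips with 20 to 120 N. Pads are 22 mm wide; open, the fingers measure 114 mm over their backs; the gripper's body (76 mm by 85 mm) begins 54 mm behind the grasp point. The pads swing forward as they close: fully open they stand 13 mm farther back than shut.
Start: joints at [-1.426, 0.477, 0.022, 1.555, -0.011, 1.109, -0.083], TCP at [0.169, 0.654, 0.231] pointing down, gripper open.
Joint ranges: [-2.96, 2.96], [-0.34, 2.1], [-1.41, 1.46], [0.24, 2.44], [-1.37, 4.51], [0.17, 1.92], [-2.96, 2.96]. Speed limits (rad/s): [2.39, 2.39, 3.14, 3.14, 3.14, 3.14, 3.14].

## Interface

Orientations are given as a unit quaternion [w, x, y, z].
In Python, from station import * gives the robot as it stands.
- The arm moves only by the shell command python3 -m jog 'ROWS' [OPENING] [FORCE]. ROWS is JSON, a list of rows, each a list of 2 entries, a list of its own where there are three numbers: the shift along the tool's x, y, z in mm, then the turn about the tool's y in rad. A call has 1 to 20 rows; each row is the pose to reach, as a shift and turn from the pose commanded when the call began, along the tool's axes at that moment; what a row does not reach only later rows make up. A row lasts 1/12 s, in which the tool goes at most 41.7 mm and 7.16 degrees, less where a joint would pass 70% of its speed; a pose out of reach is approached as far as the arm can. A call with a gripper value outside its range is refused whole. OPENING is the finger opening in mm, from 0 to 85.4, set as the call begins (- or left out, the last holds). The fingers move at their own pace and stop on an object; FORCE is the grip in N (left out, the last holds). Time passes only in rows, so rows that repeat a pose let the fingers close. It gives the time, the measured TCP pose, the force and the opening at its end, in the units of the state.
- get_obs(): the state, without advancing time (a new reading comes with each control period).
- read_camera(name): name is "side" or "top"; returns a dict with "img" (420x560x3 uint8, red, green, blue), "depth" (420x560 float32, m along the optical axis (not along the pixel's ray), 0 where there is no reading), "fx", "fy", "cx", "cy" (pixels), "k1" (the pictures are not rectified: a ray, as slopes to the right and down, at radius r is drawn at 1 + k1 r^2 times it, then the intrinsics apply), "rvec" (rotation vector, rad) and "tvec" (3), from world to camera coordinates, as OpenCV has them. Camera axes: x right, y down, z forward; pixel columns grow to the right and rows downward; lengths in m; the calibration is good to about 2 mm. A picture is of the moment at which its call begins.
- hand_in(): hands the job in, once; it reports no verdict.
The state is a dict: "t": time; "q": joint angles; "joint_vel": joint speeds; "joint_torque": joint torques, N m; "eef_pos": TCP position; "tool_rot": TCP orientation; "contact_force": force on the tool from outside, world axes, zero at the start; "torque": the same for the moment, N m; "gripper_width": opening from 0.0 (shut) to 1.0 (fully open).
Only numpy, scipy, OpenCV 4.12 (cv2) and the standard library are available. Lean on these libraries where they do the work, as an engineer would, in place of code of your own. Each camera call takes 0.05 s, during which the arm holds its last target.

## Working session

There is one attempt and no reset: what is moved stays moved. The work goes in short steps, Python scripts to look and compute and a shell command to move; the robot and the scene stay as the last step left them, time stands still between calls to the robot, and variables do not carry over. Pictures are saved under pics/ and viewed, and the job is handed in when it is done.

```bash
mkdir -p pics; ls; cat > h.py <<'E'
from station import *
import numpy as np, cv2
def cam(n):
    c=read_camera(n); c['R']=cv2.Rodrigues(np.array(c['rvec'],float))[0]; c['t']=np.array(c['tvec'],float); return c
def save(img,name): cv2.imwrite('pics/'+name,cv2.cvtColor(img,cv2.COLOR_RGB2BGR))
E
python3 - <<'E'
from h import *
import pickle
print(get_obs())
for n in('side','top'):
    c=cam(n); save(c['img'],n+'0.png'); pickle.dump(c,open(n+'0.pkl','wb'))
    print(n,-c['R'].T@c['t'],c['R'],c['fx'],c['k1'])
E
```

```text
pics
{'t': 0.0, 'q': array([-1.42609531,  0.47778471,  0.02232665,  1.55644809, -0.01150074,
        1.10930216, -0.08313042]), 'joint_vel': array([-1.46621309e-03,  8.95684821e-04, -2.40079273e-03, -1.26978536e-03,
        5.63719112e-04, -8.55060767e-04, -5.48646246e-05]), 'joint_torque': array([-6.67598124e-04, -5.96446180e+01,  1.60775386e+00, -2.81192708e+01,
        1.24980760e-02,  9.39849357e-03,  6.46224919e-06]), 'eef_pos': array([0.16868726, 0.65297136, 0.23033721]), 'tool_rot': array([-0.7008249 ,  0.70210584, -0.08917575,  0.08910411]), 'contact_force': array([-0.25122701,  0.35014775, -0.56353151]), 'torque': array([-0.05066329, -0.01060808, -0.0282864 ]), 'gripper_width': 0.9988944121441361}
side [0.11782842 1.09717063 0.97287234] [[-0.9397023  -0.34136677 -0.02069568]
 [-0.18704755  0.56367384 -0.80454025]
 [ 0.28630892 -0.75215725 -0.59353743]] 521.1782571998699 -0.02645800985205448
top [0.44715756 0.00460649 1.2866904 ] [[ 2.50656701e-02 -9.99685572e-01 -6.84458385e-04]
 [-9.97126715e-01 -2.49525399e-02 -7.15240117e-02]
 [ 7.14844436e-02  2.47528902e-03 -9.97438643e-01]] 430.8206371448914 -0.05815076080849673
```

View pics/side0.png

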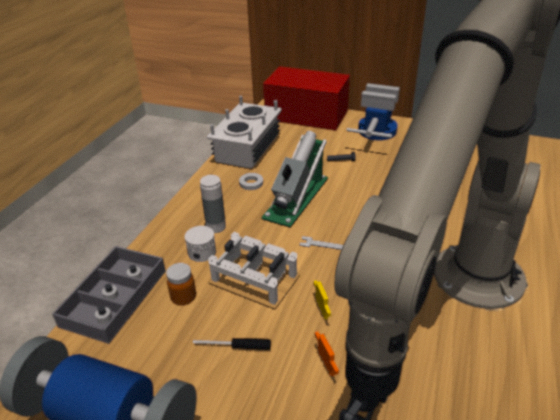

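View pics/top0.png

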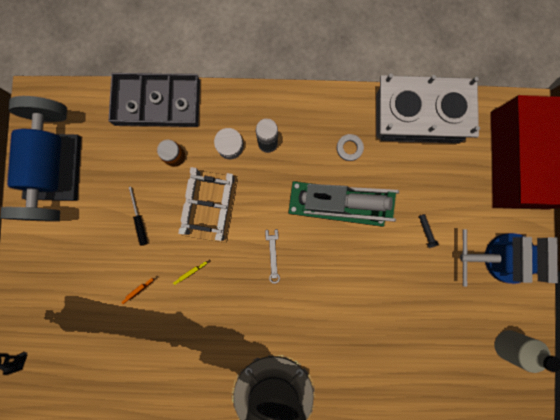

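```bash
python3 - <<'E'
from h import *
import pickle
t=pickle.load(open('top0.pkl','rb'));s=pickle.load(open('side0.pkl','rb'))
a=cv2.resize(t['img'][160:250,170:245],None,fx=6.5,fy=6.5,interpolation=cv2.INTER_CUBIC)
b=cv2.resize(s['img'][222:308,200:306],None,fx=7,fy=7,interpolation=cv2.INTER_CUBIC)
save(a,'rackt.png');save(b,'racks.png')
b=cv2.resize(t['img'][170:235,280:405],None,fx=6,fy=6,interpolation=cv2.INTER_CUBIC);save(b,'standt.png')
E
```

```text
(no output)
```

View pics/rackt.png

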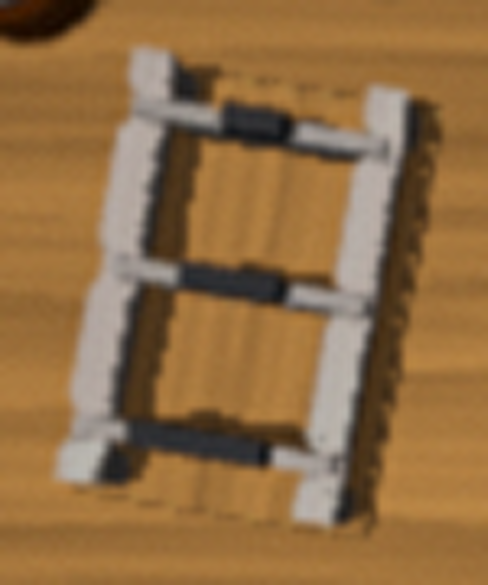

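View pics/racks.png

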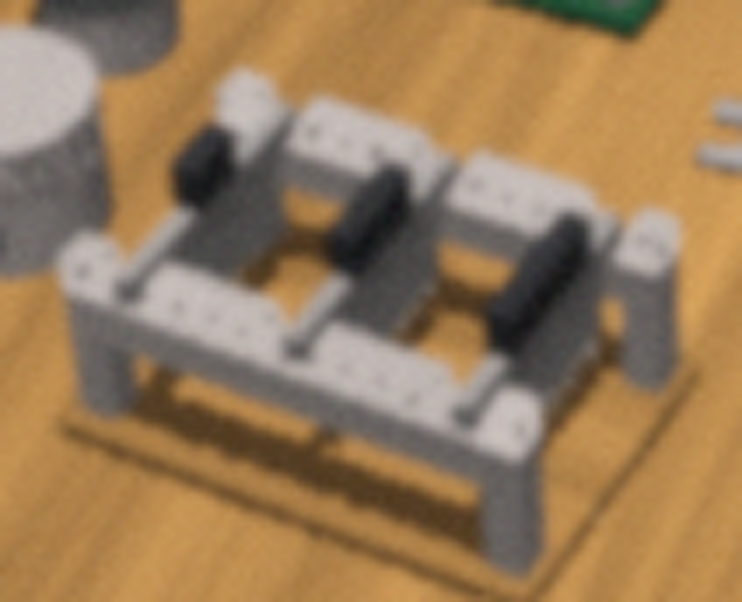

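View pics/standt.png

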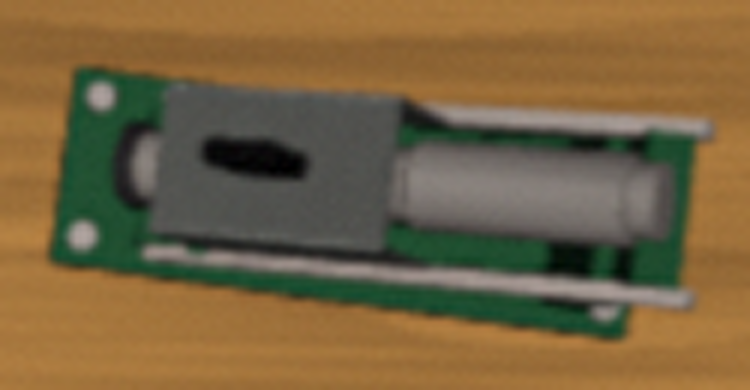

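```bash
cat >> h.py <<'E'
def cloud(c):
    H,W=c['depth'].shape
    u,v=np.meshgrid(np.arange(W),np.arange(H))
    K=np.array([[c['fx'],0,c['cx']],[0,c['fy'],c['cy']],[0,0,1]])
    p=cv2.undistortPoints(np.stack([u,v],-1).reshape(-1,1,2).astype(np.float64),K,np.array([c['k1'],0,0,0.])).reshape(H,W,2)
    d=c['depth'].astype(float)
    P=np.dstack([p[...,0]*d,p[...,1]*d,d])
    return (P-c['t'])@c['R']
def proj(c,X):
    K=np.array([[c['fx'],0,c['cx']],[0,c['fy'],c['cy']],[0,0,1]])
    return cv2.projectPoints(np.atleast_2d(X).astype(float),np.array(c['rvec'],float),c['t'],K,np.array([c['k1'],0,0,0.]))[0].reshape(-1,2)
E
python3 - <<'E'
from h import *
import pickle
for n in('top','side'):
    c=pickle.load(open(n+'0.pkl','rb')); P=cloud(c); im=c['img'].astype(int)
    rng=[(0.35,0.75),(0.05,0.35)]
    # table check
    m=(abs(P[...,2])<.02)&(P[...,0]>.35)&(P[...,0]<.7)&(abs(P[...,1])<.3)&(c['depth']>0)
    q=P[m]; A=np.c_[q[:,:2],np.ones(len(q))]; co=np.linalg.lstsq(A,q[:,2],rcond=None)[0]; print(n,'table',co,(q[:,2]-A@co).std())
    rails=(P[...,2]>.076)&(P[...,2]<.096)&(P[...,0]>.35)&(P[...,0]<.75)&(P[...,1]>.1)&(P[...,1]<.32)&(im.min(2)>120)
    q=P[rails]; print('rail',len(q),q[:,2].mean(),cv2.minAreaRect((q[:,:2]*1000).astype(np.float32)))
    dk=(P[...,2]>.085)&(P[...,2]<.112)&(P[...,0]>.35)&(P[...,0]<.75)&(P[...,1]>.1)&(P[...,1]<.32)&(im.max(2)<70)
    nn,l,st,ce=cv2.connectedComponentsWithStats(dk.astype(np.uint8))
    for i in range(1,nn):
        if st[i,4]>15: q=P[l==i]; print('tab',ce[i],st[i,4],q.mean(0).round(4),q[:,1].min(),q[:,1].max())
    g=(im[...,1]>im[...,0]+15)&(im[...,1]>im[...,2]+8)&(P[...,2]>0.0)&(P[...,2]<.03)&(P[...,0]>.4)
    q=P[g]; print('green',len(q),q[:,2].mean(),cv2.minAreaRect((q[:,:2]*1000).astype(np.float32)))
E
```

```text
top table [ 0.00433536  0.00367832 -0.00146419] 0.004556183647487265
rail 888 0.08469681214212042 ((592.3501586914062, 238.56015014648438), (196.49839782714844, 256.3868103027344), 82.29917907714844)
tab [209.  178.5] 40 [0.6225 0.1944 0.101 ] 0.18235691040410737 0.20891429077600845
tab [205.98484848 203.24242424] 66 [0.5532 0.2002 0.101 ] 0.18128172890925603 0.22237993498087233
tab [199.90588235 227.54117647] 85 [0.4855 0.2142 0.1033] 0.18544445191891057 0.24397514820435898
green 813 0.011444585451942385 ((570.2327880859375, -177.05499267578125), (284.8154602050781, 96.16407012939453), 83.45205688476562)
side table [ 0.00871423  0.00109404 -0.00010484] 0.004659988335306426
rail 1140 0.08590689184275567 ((591.8118896484375, 236.85568237304688), (201.655517578125, 261.65118408203125), 82.20142364501953)
tab [228.69354839 245.77419355] 62 [0.6207 0.2001 0.099 ] 0.1854738646249266 0.21096412901162406
tab [252.35 253.6 ] 100 [0.551  0.2088 0.0995] 0.1842134652278664 0.22780983555471865
tab [276.17391304 262.92753623] 138 [0.4818 0.222  0.0999] 0.19146260761458453 0.2461023798608096
green 736 0.015783466248069915 ((569.0038452148438, -173.53118896484375), (285.42205810546875, 99.11300659179688), 83.56787872314453)
```

```bash
python3 - <<'E'
from h import *
import pickle
from scipy.optimize import minimize
C={n:pickle.load(open(n+'0.pkl','rb')) for n in('top','side')}
def ev(c,m,polys_pos,polys_neg):
    pass
for n,c in C.items():
    P=cloud(c); im=c['img'].astype(int)
    rails=(P[...,2]>.076)&(P[...,2]<.096)&(im.min(2)>110)&(P[...,0]>.42)&(P[...,0]<.68)&(P[...,1]>.12)&(P[...,1]<.30)
    nn,l,st,ce=cv2.connectedComponentsWithStats(rails.astype(np.uint8))
    print([(st[i].tolist()) for i in range(1,nn) if st[i,4]>20])
    q=P[rails][:,:2]
    # keep near rack
    def cost(p):
        th=p[2];d=q-p[:2];x=d[:,0]*np.cos(th)+d[:,1]*np.sin(th);y=-d[:,0]*np.sin(th)+d[:,1]*np.cos(th)
        ex=np.maximum(abs(x)-.0985,0);ey=np.maximum(abs(abs(y)-.052)-.006,0)
        return np.minimum(ex**2+ey**2,.015**2).sum()
    best=min((minimize(cost,[.553,.204,t],method='Nelder-Mead',options=dict(xatol=1e-5,fatol=1e-9,initial_simplex=[[.553,.204,t],[.563,.204,t],[.553,.214,t],[.553,.204,t+.08]])) for t in(-.3,-.15,0.,.15,.3)),key=lambda r:r.fun)
    print(n,best.x,best.fun,len(q))
    th=best.x[2];ax=np.array([np.cos(th),np.sin(th)])
    for k in(-.07,0,.07): print(k,best.x[:2]+k*ax)
    out=cv2.resize(c['img'],None,fx=4,fy=4,interpolation=cv2.INTER_CUBIC)
    ay=np.array([-ax[1],ax[0]])
    for s in(-1,1):
        pts=[np.r_[best.x[:2]+a*ax*.1+(s*.052+b*.008)*ay,.086] for a,b in((-1,-1),(1,-1),(1,1),(-1,1))]
        cv2.polylines(out,[np.round(proj(c,np.array(pts))*4+1.5).astype(int)],True,(255,0,0),1)
    for k in(-.07,0,.07):
        pts=[np.r_[best.x[:2]+k*ax+s*.056*ay,.082] for s in(-1,1)]
        cv2.polylines(out,[np.round(proj(c,np.array(pts))*4+1.5).astype(int)],True,(0,0,255),1)
    u,v=proj(c,np.r_[best.x[:2],.08])[0]*4
    save(out[int(v)-220:int(v)+220,int(u)-250:int(u)+250],'fit_'+n+'.png')
E
```

```text
[[190, 167, 6, 7, 36], [226, 173, 7, 7, 36], [190, 175, 14, 4, 35], [185, 179, 10, 20, 116], [216, 179, 14, 5, 38], [222, 185, 9, 19, 109], [187, 199, 10, 5, 27], [181, 204, 9, 19, 112], [215, 204, 11, 5, 31], [217, 210, 10, 19, 112], [181, 224, 8, 3, 21], [179, 228, 7, 6, 36], [212, 229, 9, 4, 26], [215, 234, 7, 7, 36]]
top [ 0.55824742  0.20515943 -0.14628486] 0.013325642710399762 771
-0.07 [0.48899506 0.21536289]
0 [0.55824742 0.20515943]
0.07 [0.62749978 0.19495597]
[[231, 232, 66, 28, 435], [208, 252, 69, 35, 571]]
side [ 0.55465928  0.20476201 -0.13530694] 0.014957986771579501 1007
-0.07 [0.48529908 0.21420462]
0 [0.55465928 0.20476201]
0.07 [0.62401948 0.1953194 ]
```

View pics/fit_top.png

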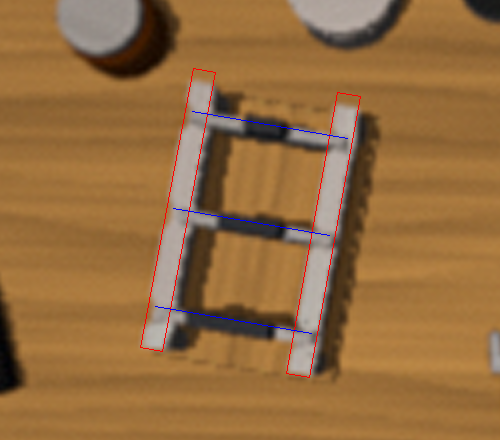

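View pics/fit_side.png

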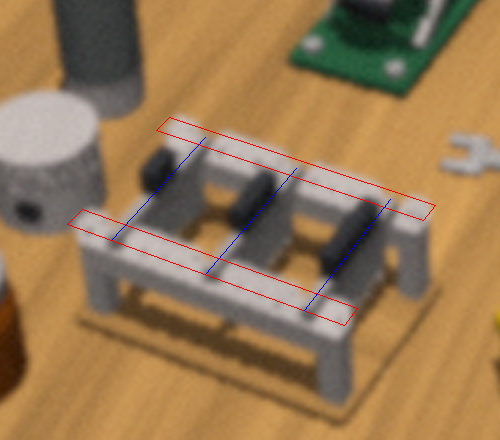

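```bash
cat >> h.py <<'E'
from scipy.ndimage import map_coordinates
from scipy.optimize import minimize
def seg(a,b,n=40):
    s=np.linspace(0.02,.98,n)[:,None]; return a+(b-a)*s
def polyscore(c,chan,X,cen,h=1.2):
    # X Nx3 edge points closed polygon corners list; returns mean of inside-outside contrast
    tot=0;N=0
    k=len(X)
    cc=proj(c,cen)[0]
    for i in range(k):
        p=proj(c,seg(X[i],X[(i+1)%k]))
        t=p[-1]-p[0];t/=np.linalg.norm(t);nrm=np.array([-t[1],t[0]])
        if (cc-p.mean(0))@nrm<0:nrm=-nrm
        a=map_coordinates(chan,(p+h*nrm)[:,::-1].T,order=1);b=map_coordinates(chan,(p-h*nrm)[:,::-1].T,order=1)
        tot+=(a-b).sum();N+=len(p)
    return tot/N
E
cat > fitr.py <<'E'
from h import *
import pickle
C={n:pickle.load(open(n+'0.pkl','rb')) for n in('top','side')}
ch={n:c['img'].astype(float)[...,2] for n,c in C.items()}  # blue: rails bright, wood low
def rackpolys(p):
    ax=np.array([np.cos(p[2]),np.sin(p[2])]);ay=np.array([-ax[1],ax[0]]);o=np.array(p[:2])
    r=[]
    for s in(-1,1):
        r.append(np.array([np.r_[o+a*ax*.1+(s*.052+b*.008)*ay,.086] for a,b in((-1,-1),(1,-1),(1,1),(-1,1))]))
    return r
def f(p,names):
    return -sum(polyscore(C[n],ch[n],X,X.mean(0)) for n in names for X in rackpolys(p))
def best(names,p0):
    b=None
    for dx in np.arange(-.012,.013,.003):
        for dy in np.arange(-.012,.013,.003):
            for dt in(-.06,-.03,0,.03,.06):
                p=np.array(p0)+[dx,dy,dt];v=f(p,names)
                if b is None or v<b[0]: b=(v,p)
    r=minimize(f,b[1],args=(names,),method='Nelder-Mead',options=dict(xatol=1e-5,fatol=1e-4,initial_simplex=b[1]+np.array([[0,0,0],[.003,0,0],[0,.003,0],[0,0,.02]])))
    return r
if __name__=='__main__':
  for names in(['top'],['side'],['top','side']):
    r=best(names,[.554,.205,-.15]);print(names,r.x.round(4),r.fun)
  p=r.x
  ax=np.array([np.cos(p[2]),np.sin(p[2])]);ay=np.array([-ax[1],ax[0]])
  for k in(-.07,0,.07): print(k,p[:2]+k*ax)
  for n,c in C.items():
    out=cv2.resize(c['img'],None,fx=4,fy=4,interpolation=cv2.INTER_CUBIC)
    for X in rackpolys(p): cv2.polylines(out,[np.round(proj(c,X)*4+1.5).astype(int)],True,(255,0,0),1)
    u,v=proj(c,np.r_[p[:2],.08])[0]*4
    save(out[int(v)-220:int(v)+220,int(u)-200:int(u)+200],'fit2_'+n+'.png')
  a=cv2.imread('pics/fit2_top.png');b=cv2.imread('pics/fit2_side.png');cv2.imwrite('pics/fit2.png',np.hstack([a,b]))
E
python3 fitr.py
```

```text
['top'] [ 0.5588  0.2035 -0.1451] -132.90538863100863
['side'] [ 0.5525  0.2025 -0.1512] -97.96381509579902
['top', 'side'] [ 0.5514  0.2044 -0.1462] -212.87705584560138
-0.07 [0.48212192 0.21458115]
0 [0.55137487 0.20438166]
0.07 [0.62062782 0.19418218]
```

View pics/fit2.png

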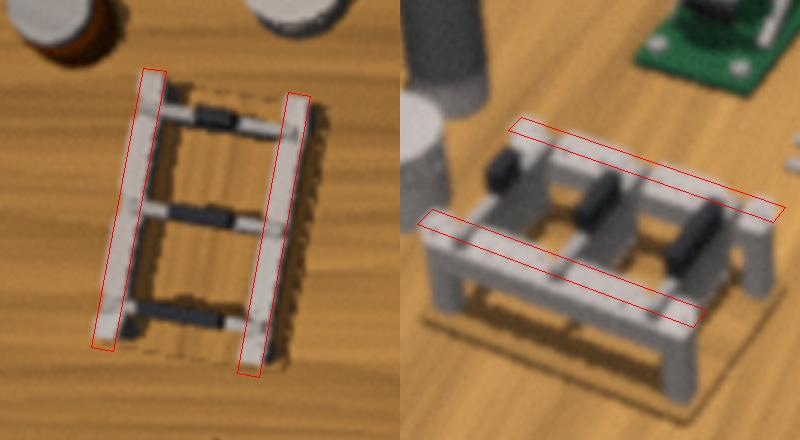

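```bash
sed -i 's/a\*ax\*.1+/a*ax*p[3]+/; s/\[.554,.205,-.15\]/[.554,.205,-.15,.095]/; s/\[dx,dy,dt\]/[dx,dy,dt,0]/; s/\[\[0,0,0\],\[.003,0,0\],\[0,.003,0\],\[0,0,.02\]\]/[[0,0,0,0],[.003,0,0,0],[0,.003,0,0],[0,0,.02,0],[0,0,0,.003]]/' fitr.py; python3 fitr.py
```

```text
['top'] [ 0.5544  0.2042 -0.142   0.0954] -178.24433423372963
['side'] [ 0.5524  0.2024 -0.1425  0.0986] -101.4456237084134
['top', 'side'] [ 0.5542  0.2037 -0.1403  0.096 ] -257.37819412918947
-0.07 [0.48488446 0.21353165]
0 [0.55419635 0.20374071]
0.07 [0.62350824 0.19394978]
```

View pics/fit2.png

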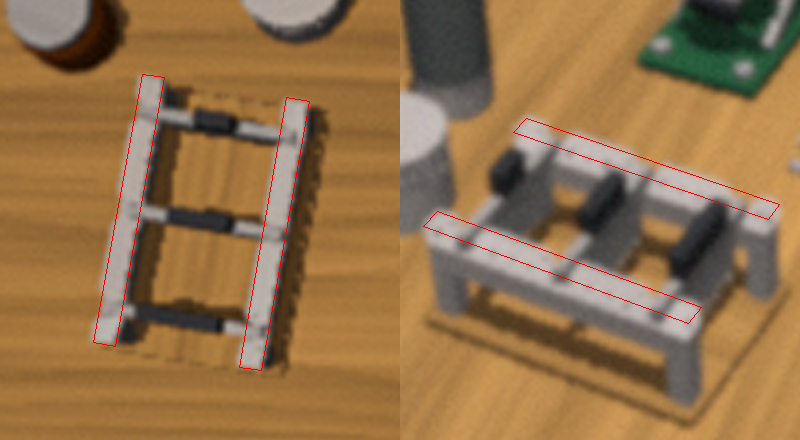

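```bash
cat > fits.py <<'E'
from h import *
import pickle
C={n:pickle.load(open(n+'0.pkl','rb')) for n in('top','side')}
ch={n:(lambda i:i[...,1]-.5*i[...,0]-.5*i[...,2])(c['img'].astype(float)) for n,c in C.items()}
def plate(p):
    ax=np.array([np.cos(p[2]),np.sin(p[2])]);ay=np.array([-ax[1],ax[0]]);o=np.array(p[:2])
    return np.array([np.r_[o+a*ax*.145+b*.05*ay,.012] for a,b in((-1,-1),(1,-1),(1,1),(-1,1))])
def f(p,names): return -sum(polyscore(C[n],ch[n],plate(p),plate(p).mean(0)) for n in names)
for names in(['top'],['side'],['top','side']):
    b=None
    for dx in np.arange(-.009,.01,.003):
        for dy in np.arange(-.009,.01,.003):
            for dt in(-.04,-.02,0,.02,.04):
                p=np.array([.57,-.175,-1.685])+[dx,dy,dt];v=f(p,names)
                if b is None or v<b[0]: b=(v,p)
    r=minimize(f,b[1],args=(names,),method='Nelder-Mead',options=dict(xatol=1e-5,fatol=1e-4,initial_simplex=b[1]+np.array([[0,0,0],[.003,0,0],[0,.003,0],[0,0,.02]])))
    print(names,r.x.round(4),r.fun)
p=r.x
th=p[2]
X=np.array([np.cos(th),np.sin(th),0]);Y=np.array([-X[1],X[0],0])
c30,s30=np.cos(np.pi/6),.5
sx=c30*X+s30*np.array([0,0,1]);sz=-s30*X+c30*np.array([0,0,1])
for n,c in C.items():
    P=cloud(c);im=c['img'].astype(int)
    o=np.r_[p[:2],.085]  # provisional
    L=(P-o)@np.c_[sx,Y,sz]
    ok=(c['depth']>0)
    dk=ok&(im.max(2)<45)&(L[...,2]>.036)&(L[...,2]<.085)&(abs(L[...,1])<.04)&(abs(L[...,0])<.15)
    q=L[dk];print(n,'fin',len(q),np.median(q,0).round(4),np.percentile(q,[3,97],0).round(4).tolist())
    gr=ok&(abs(L[...,2]-.032)<.006)&(abs(L[...,1])<.045)&(abs(L[...,0])<.15)&(im.max(2)<150)&(im.min(2)>55)&(np.ptp(im,2)<30)
    q=L[gr];print('hood',len(q),np.median(q,0).round(4),np.percentile(q,[2,98],0).round(4).tolist())
E
python3 fits.py
```

```text
['top'] [ 0.5712 -0.1795 -1.6802] -17.722249090618966
['side'] [ 0.5709 -0.1771 -1.6755] -15.187562495986526
['top', 'side'] [ 0.5711 -0.1792 -1.6793] -32.44548977390976
top fin 64 [-0.0262 -0.0055  0.0585] [[-0.1157, -0.0354, 0.0369], [0.0224, 0.0127, 0.0839]]
hood 289 [ 0.0829 -0.0094  0.0347] [[-0.106, -0.0201, 0.0273], [0.1416, 0.0185, 0.0379]]
side fin 50 [-0.0405 -0.0056  0.0681] [[-0.117, -0.0146, 0.0378], [-0.0163, 0.0096, 0.0835]]
hood 104 [ 0.0653 -0.0188  0.0321] [[-0.1015, -0.0233, 0.0262], [0.137, 0.0206, 0.0374]]
```

```bash
cat > sp.py <<'E'
from h import *
import pickle
C={n:pickle.load(open(n+'0.pkl','rb')) for n in('top','side')}
def axes(th):
    X=np.array([np.cos(th),np.sin(th),0]);Y=np.array([-X[1],X[0],0]);Z=np.array([0,0,1.])
    return np.c_[np.cos(np.pi/6)*X+.5*Z,Y,-.5*X+np.cos(np.pi/6)*Z]
def box(o,A,x0,x1,y,z0,z1):
    return np.array([o+A@[a,b,d] for d in(z0,z1) for a,b in((x0,-y),(x1,-y),(x1,y),(x0,y))])
def draw(out,c,B,u0,sc,col):
    q=np.round((proj(c,B)-u0)*sc+sc/2-.5).astype(int)
    cv2.polylines(out,[q[:4]],True,col,1);cv2.polylines(out,[q[4:]],True,col,1)
    for i in range(4):cv2.line(out,tuple(map(int,q[i])),tuple(map(int,q[i+4])),col,1)
if __name__=='__main__':
  import sys
  x,y,th,d=map(float,sys.argv[1:5]);A=axes(th)
  o=np.array([x+d*np.cos(th),y+d*np.sin(th),.085])
  outs=[]
  for n,(u0,v0,w,h,sc) in dict(top=(280,170,125,65,5),side=(255,125,80,100,4.5)).items():
    c=C[n];out=cv2.resize(c['img'][v0:v0+h,u0:u0+w],None,fx=sc,fy=sc,interpolation=cv2.INTER_CUBIC)
    draw(out,c,box(o,A,-.018,.018,.006,.032,.072),(u0,v0),sc,(255,0,0))
    draw(out,c,box(o,A,-.058,.058,.035,0.031,.032),(u0,v0),sc,(255,255,0))
    draw(out,c,box(np.array([x,y,0]),np.c_[[np.cos(th),np.sin(th),0],[-np.sin(th),np.cos(th),0],[0,0,1]],-.145,.145,.05,.0119,.012),(u0,v0),sc,(0,0,255))
    save(out,f'sp_{n}.png')
E
python3 sp.py .5711 -.1792 -1.679 -0.02
```

```text
(no output)
```

View pics/sp_top.png

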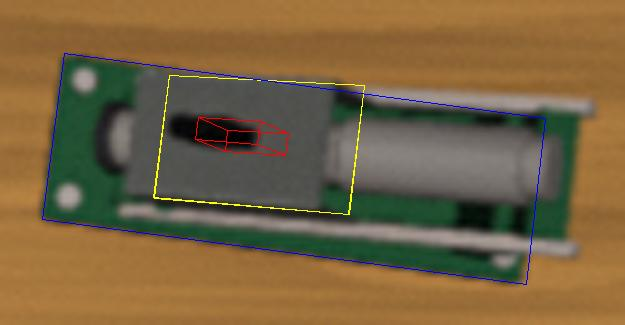

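View pics/sp_side.png

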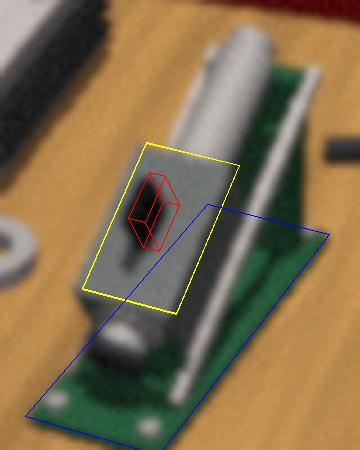

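```bash
python3 sp.py .5711 -.1792 -1.679 -0.034; python3 - <<'E'
import cv2,numpy as np
a=cv2.imread('pics/sp_top.png');b=cv2.imread('pics/sp_side.png')[60:360,40:260]
b=cv2.resize(b,None,fx=1.1,fy=1.1)
a=a[20:260,20:400];a=cv2.resize(a,None,fx=1.35,fy=1.35)
h=max(a.shape[0],b.shape[0]);o=np.zeros((h,a.shape[1]+b.shape[1],3),np.uint8);o[:a.shape[0],:a.shape[1]]=a;o[:b.shape[0],a.shape[1]:]=b
cv2.imwrite('pics/sp2.png',o)
E
```

```text
(no output)
```

View pics/sp2.png

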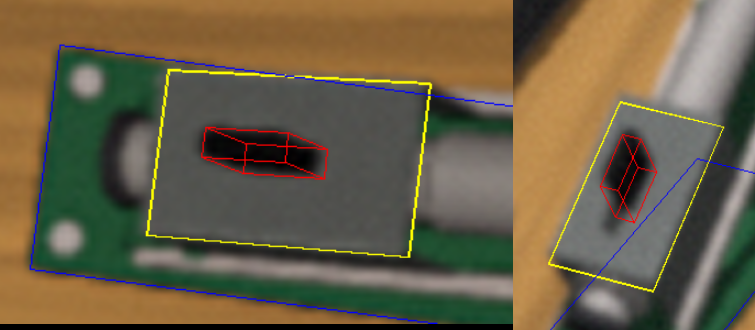

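```bash
cat >> h.py <<'E'
from scipy.spatial.transform import Rotation as Ro
def pose():
    o=get_obs();q=np.array(o['tool_rot']);return np.array(o['eef_pos']),Ro.from_quat(q[[1,2,3,0]]).as_matrix(),o
def plan(xyz,jaw=None):
    """target TCP xyz (m), jaw dir (2d world) -> shift mm in tool axes, turn"""
    p,R,o=pose();s=R.T@(np.array(xyz)-p)*1000;t=0.
    if jaw is not None:
        j=np.r_[jaw,0];j=j/np.linalg.norm(j);l=R.T@j
        t=np.arctan2(l[0],l[2]); t=(t+np.pi/2)%np.pi-np.pi/2
    print('t',round(o['t'],2),'pos',(p*1000).round(1),'shift',s.round(1),'turn',round(float(t),4),'q7',round(float(o['q'][6]),2),'F',np.round(o['contact_force'],1),'w',round(o['gripper_width']*85.4,1));return s,t
TH=-1.679;O=np.array([.5748,-.1454,.085])
def S(x,y,z,th=None,o=None):
    th=TH if th is None else th
    from sp import axes
    return (O if o is None else o)+axes(th)@np.array([x,y,z])
JS=np.array([-np.sin(TH),np.cos(TH)])
E
python3 - <<'E'
from h import *
p,R,o=pose();print(R.round(3))
g=S(0,0,.058);print(g)
plan(g+[0,0,.11],JS); plan(g+[0,0,-.019],JS)
E
```

```text
[[ 0.968 -0.     0.25 ]
 [-0.25  -0.002  0.968]
 [ 0.    -1.    -0.002]]
[ 0.57793179 -0.1165696   0.13522947]
t 0.1 pos [168.7 653.  230.4] shift [ 588.7  -13.7 -642.8] turn 1.4262 q7 -0.08 F [ 0.1 -0.2  0.2] w 85.5
t 0.1 pos [168.7 653.  230.4] shift [ 588.7  115.3 -642.6] turn 1.4262 q7 -0.08 F [ 0.1 -0.2  0.2] w 85.5
```

```bash
python3 -m jog '[[[589,-14,-643],1.426],[[589,-14,-643],1.426],[[589,-14,-643],1.426],[[589,-14,-643],1.426],[[589,-14,-643],1.426],[[589,-14,-643],1.426],[[589,-14,-643],1.426],[[589,-14,-643],1.426],[[589,-14,-643],1.426],[[589,-14,-643],1.426],[[589,-14,-643],1.426],[[589,-14,-643],1.426],[[589,-14,-643],1.426],[[589,-14,-643],1.426],[[589,-14,-643],1.426],[[589,-14,-643],1.426],[[589,-14,-643],1.426],[[589,-14,-643],1.426],[[589,-14,-643],1.426],[[589,-14,-643],1.426]]' 60; python3 - <<'E'
from h import *
g=S(0,0,.058)
plan(g+[0,0,.11],JS); plan(g+[0,0,-.019],JS)
E
```

```text
t: 1.77
eef_pos: [0.5605, -0.0838, 0.2444]
tool_rot: [0.472, -0.472, 0.526, -0.526]
contact_force: [1.2, 0.6, 0.9]
gripper_width: 0.707
t 1.77 pos [560.5 -83.8 244.4] shift [30.7 -0.8 20.9] turn 0.0008 q7 0.17 F [1.2 0.6 0.9] w 60.4
t 1.77 pos [560.5 -83.8 244.4] shift [ 30.8 128.2  21. ] turn 0.0008 q7 0.17 F [1.2 0.6 0.9] w 60.4
```

```bash
python3 -m jog '[[[31,0,21],0],[[31,0,21],0],[[31,0,21],0]]'; python3 - <<'E'
from h import *
g=S(0,0,.058)
plan(g+[0,0,.11],JS); plan(g+[0,0,-.019],JS)
c=cam('top');s=cam('side')
a=cv2.resize(c['img'][150:250,270:410],None,fx=3,fy=3,interpolation=cv2.INTER_CUBIC);b=cv2.resize(s['img'][80:230,240:350],None,fx=3,fy=3,interpolation=cv2.INTER_CUBIC)
o=np.zeros((450,750,3),np.uint8);o[:300,:420]=a;o[:,420:]=b;save(o,'a1.png')
E
```

```text
t: 2.02
eef_pos: [0.5775, -0.1181, 0.2442]
tool_rot: [-0.47, 0.472, -0.527, 0.528]
contact_force: [0.9, 1.1, -0.4]
gripper_width: 0.702
t 2.02 pos [ 577.5 -118.1  244.2] shift [-1.5 -1.1  0.3] turn -0.0046 q7 0.24 F [ 0.9  1.1 -0.4] w 59.9
t 2.02 pos [ 577.5 -118.1  244.2] shift [ -1.8 127.9   0.4] turn -0.0046 q7 0.24 F [ 0.9  1.1 -0.4] w 59.9
```

View pics/a1.png

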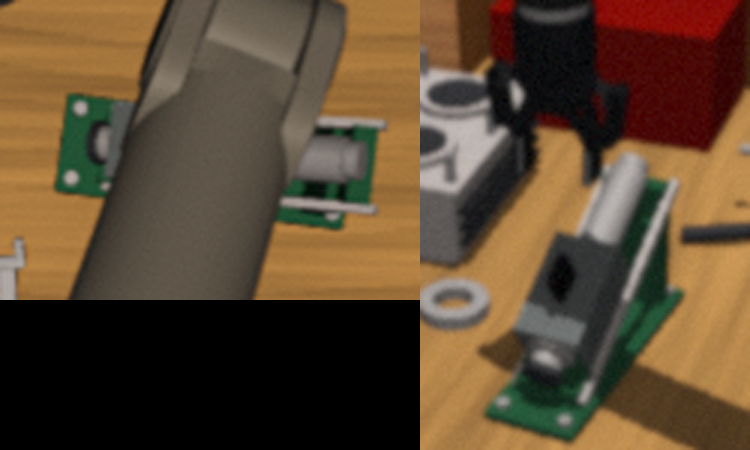

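```bash
python3 -m jog '[[[-2,42,0],0],[[-2,84,0],0],[[-2,110,0],0],[[-2,120,0],0],[[-2,127,0],0],[[-2,127,0],0]]' 40; python3 -m jog '[[[0,0,0],0],[[0,0,0],0],[[0,0,0],0],[[0,0,0],0],[[0,0,0],0]]' 0 60;  python3 - <<'E'
from h import *
g=S(0,0,.058)
plan(g+[0,0,-.019],JS)
p,R,o=pose();print(R.round(3)); print('slide',(R.T@(S(.116,0,0)-S(0,0,0))*1000).round(1))
E
```

```text
t: 2.62
eef_pos: [0.5777, -0.1121, 0.1174]
tool_rot: [0.473, -0.473, 0.526, -0.526]
contact_force: [-0.8, 0.0, 0.6]
gripper_width: 0.469
t: 3.03
eef_pos: [0.5781, -0.1126, 0.1194]
tool_rot: [0.473, -0.472, 0.526, -0.526]
contact_force: [-3.4, 2.6, 7.1]
gripper_width: 0.134
t 3.03 pos [ 578.1 -112.6  119.4] shift [3.9 3.1 0.2] turn 0.0001 q7 0.34 F [-3.4  2.6  7.1] w 11.5
[[-0.108  0.001  0.994]
 [-0.994  0.002 -0.108]
 [-0.002 -1.     0.001]]
slide [100.4 -58.2   0. ]
```

```bash
python3 -m jog '[[[10,-6,0],0],[[20,-12,0],0],[[30,-17.5,0],0],[[40,-23,0],0],[[50,-29,0],0],[[60,-35,0],0],[[70,-40.5,0],0],[[80,-46.5,0],0],[[90,-52,0],0],[[97,-56,0],0],[[102,-59,0],0],[[105,-60.7,0],0],[[105,-60.7,0],0]]';  python3 - <<'E'
from h import *
plan(S(.116,0,.058)+[0,0,-.019],JS)
s=cam('side');save(cv2.resize(s['img'][80:230,240:350],None,fx=4,fy=4,interpolation=cv2.INTER_CUBIC),'a2.png')
E
```

```text
t: 4.12
eef_pos: [0.5677, -0.204, 0.1728]
tool_rot: [0.477, -0.472, 0.53, -0.519]
contact_force: [12.2, 26.5, -33.5]
gripper_width: 0.127
t 4.12 pos [ 567.7 -204.   172.8] shift [12.4 -1.6  0.6] turn 0.0092 q7 0.47 F [ 12.2  26.5 -33.5] w 10.8
```

View pics/a2.png

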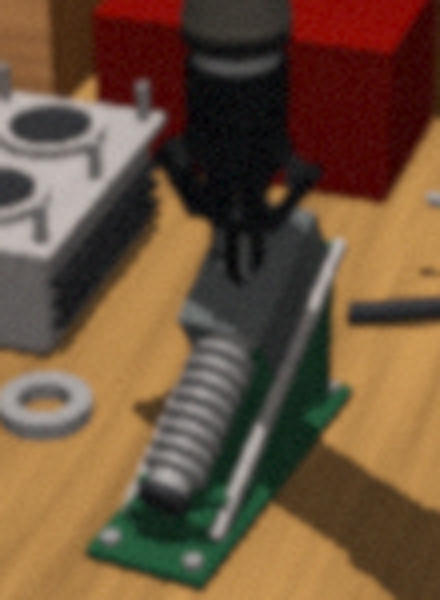

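```bash
python3 -m jog '[[[0,0,0],0],[[0,0,0],0]]';  python3 - <<'E'
from h import *
import sp
plan(S(.116,0,.058)+[0,0,-.019],JS)
A=sp.axes(TH)
c=cam('side');u0,v0,w,h,sc=250,105,80,105,5
outs=[]
for g in(.106,.116):
    out=cv2.resize(c['img'][v0:v0+h,u0:u0+w],None,fx=sc,fy=sc,interpolation=cv2.INTER_CUBIC)
    sp.draw(out,c,sp.box(O,A,g-.058,g+.058,.035,.0319,.032),(u0,v0),sc,(255,255,0))
    outs.append(out)
save(np.hstack(outs),'a3.png')
E
```

```text
t: 4.33
eef_pos: [0.5677, -0.204, 0.1728]
tool_rot: [0.477, -0.472, 0.529, -0.519]
contact_force: [12.6, 25.7, -33.9]
gripper_width: 0.135
t 4.33 pos [ 567.7 -204.   172.8] shift [12.4 -1.6  0.6] turn 0.0094 q7 0.47 F [ 12.6  25.7 -33.9] w 11.5
```

View pics/a3.png

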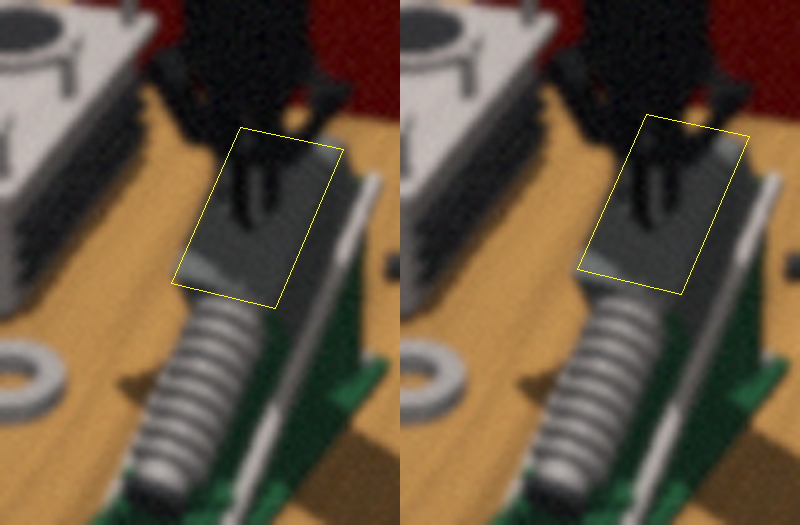

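```bash
python3 - <<'E'
from h import *
import sp,pickle
A=sp.axes(TH)
for n,c in(('0',pickle.load(open('side0.pkl','rb'))),('now',cam('side'))):
    L=(cloud(c)-O)@A
    for y0,y1 in((-.03,-.018),(.018,.030)):
        m=(c['depth']>0)&(L[...,1]>y0)&(L[...,1]<y1)&(abs(L[...,2]-.031)<.008)&(abs(L[...,0])<.2)
        x=np.sort(L[m][:,0]);print(n,y0,len(x),np.percentile(x,[0,2,5,50,95,98,100]).round(3),np.median(L[m][:,2]))
E
```

```text
0 -0.03 67 [-0.059 -0.056 -0.051  0.002  0.062  0.125  0.155] 0.03740364919543386
0 0.018 48 [-0.059 -0.054 -0.051 -0.01   0.057  0.06   0.063] 0.03695318543376033
now -0.03 73 [-0.059 -0.047 -0.045  0.09   0.158  0.163  0.164] 0.036232387351550516
now 0.018 34 [0.051 0.051 0.052 0.073 0.115 0.151 0.154] 0.03733620063461657
```

```bash
python3 -m jog '[[[-4,2.3,0],0],[[-8,4.6,0],0],[[-12,7,0],0],[[-12,7,0],0]]';  python3 - <<'E'
from h import *
plan(S(.116,0,.058)+[0,0,-.019],JS)
E
python3 -m jog '[[[0,0,0],0],[[0,0,0],0],[[0,0,0],0]]' 40;  python3 - <<'E'
from h import *
plan(S(.116,0,.058)+[0,0,-.019],JS)
import sp,pickle
A=sp.axes(TH)
for n,c in(('now',cam('side')),):
    L=(cloud(c)-O)@A
    for y0,y1 in((-.03,-.018),(.018,.030)):
        m=(c['depth']>0)&(L[...,1]>y0)&(L[...,1]<y1)&(abs(L[...,2]-.031)<.008)&(abs(L[...,0])<.2)
        x=np.sort(L[m][:,0]);print(n,y0,len(x),np.percentile(x,[0,2,5,50,95,98,100]).round(3),np.median(L[m][:,2]))
E
```

```text
t: 4.77
eef_pos: [0.568, -0.2036, 0.1723]
tool_rot: [0.473, -0.472, 0.527, -0.525]
contact_force: [-1.7, 6.6, 2.5]
gripper_width: 0.131
t 4.77 pos [ 568.  -203.6  172.3] shift [12.9 -2.   0.4] turn 0.0019 q7 0.46 F [-1.7  6.6  2.5] w 11.2
t: 5.02
eef_pos: [0.5679, -0.2071, 0.1723]
tool_rot: [-0.472, 0.472, -0.526, 0.527]
contact_force: [-0.4, 0.9, 0.5]
gripper_width: 0.467
t 5.02 pos [ 567.9 -207.1  172.3] shift [ 9.4 -1.9  0.2] turn -0.001 q7 0.46 F [-0.4  0.9  0.5] w 39.9
now -0.03 56 [-0.06  -0.06  -0.058  0.065  0.133  0.142  0.145] 0.035981222713728514
now 0.018 43 [0.029 0.035 0.052 0.083 0.162 0.166 0.166] 0.036006934349777996
```

```bash
python3 - <<'E'
from h import *
plan([.485,.2135,.25],None)
E
python3 -m jog '[[[0,-42,0],0],[[0,-80,0],0],[[-42,-80,0],0],[[-84,-80,0],0],[[-126,-80,0],0],[[-168,-80,0],0],[[-210,-80,0],0],[[-210,-80,0],0]]';  python3 - <<'E'
from h import *
import sp,pickle
plan(S(.116,0,.058)+[0,0,-.019],JS)
A=sp.axes(TH)
outs=[]
for n,(u0,v0,w,h,sc) in dict(top=(285,165,120,80,6),side=(240,105,100,105,5)).items():
    c=cam(n);pickle.dump(c,open(n+'1.pkl','wb'))
    out=cv2.resize(c['img'][v0:v0+h,u0:u0+w],None,fx=sc,fy=sc,interpolation=cv2.INTER_CUBIC)
    save(out,'b_%s.png'%n)
E
```

```text
t 5.07 pos [ 567.9 -207.   172.1] shift [-408.9  -78.5 -128.1] turn 0.0 q7 0.46 F [ 0.1  0.1 -0.5] w 40.1
t: 5.73
eef_pos: [0.5916, 0.0135, 0.251]
tool_rot: [0.476, -0.474, 0.524, -0.522]
contact_force: [0.8, 1.8, -0.3]
gripper_width: 0.472
t 5.73 pos [591.6  13.5 251. ] shift [231.6  75.8  -2.3] turn 0.0123 q7 0.01 F [ 0.8  1.8 -0.3] w 40.3
```

View pics/b_top.png

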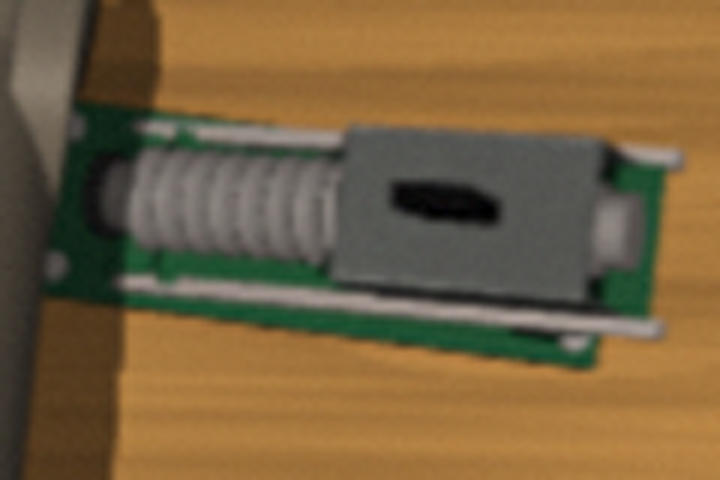

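View pics/b_side.png

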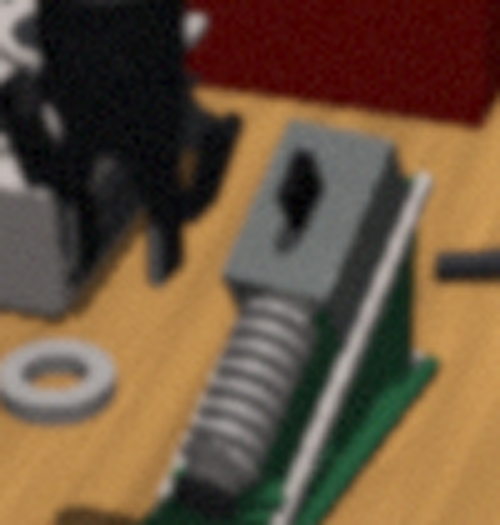

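```bash
python3 - <<'E'
from h import *
import sp,pickle
A=sp.axes(TH)
n,(u0,v0,w,h,sc)='top',(295,165,110,70,7)
c=pickle.load(open('top1.pkl','rb'))
out=cv2.resize(c['img'][v0:v0+h,u0:u0+w],None,fx=sc,fy=sc,interpolation=cv2.INTER_CUBIC)
a=np.linspace(-1.3,1.0,30)
for k in range(-4,4):
    x=.007+.014*k
    q=np.array([O+A@[x,.025*np.sin(t),.025*np.cos(t)] for t in a])
    cv2.polylines(out,[np.round((proj(c,q)-[u0,v0])*sc+3).astype(int)],False,(255,0,0),1)
for g,col in((.116,(255,255,0)),(.108,(0,255,255))):
    sp.draw(out,c,sp.box(O,A,g-.058,g+.058,.035,.0319,.032),(u0,v0),sc,col)
save(out,'b2.png')
E
```

```text
(no output)
```

View pics/b2.png

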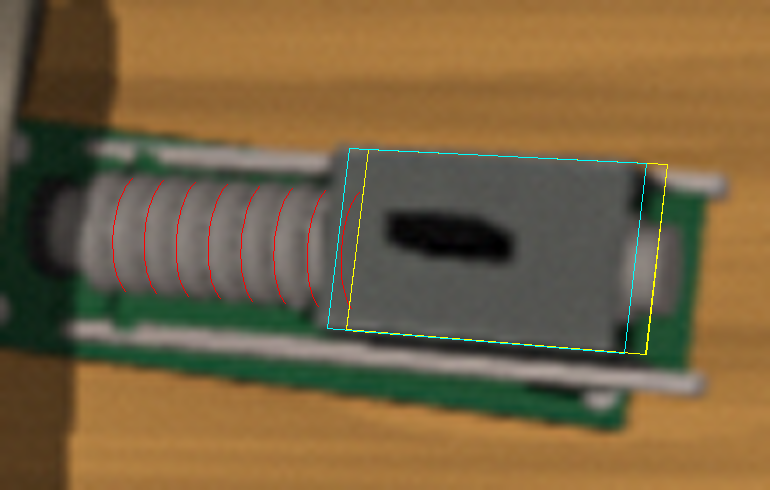

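```bash
python3 - <<'E'
from h import *
import sp,pickle
A=sp.axes(TH)
xs=np.arange(-.08,.075,.001)
for n in('top','side'):
    c=pickle.load(open(n+'1.pkl','rb'));g=c['img'].astype(float).mean(2)
    for ang in ((0,.3,-.3) if n=='top' else (0,-.6,.6)):
        p=proj(c,np.array([O+A@[x,.024*np.sin(ang),.024*np.cos(ang)] for x in xs]))
        v=map_coordinates(g,p[:,::-1].T,order=1)
        print(n,ang,'\n',' '.join(f'{int(round(x*1000))}:{int(a)}' for x,a in zip(xs[::2],v[::2])))
    # periodic fit
        m=(xs>-.05)&(xs<.04)
        B=np.c_[np.ones(m.sum()),xs[m],np.cos(2*np.pi*xs[m]/.014),np.sin(2*np.pi*xs[m]/.014)]
        co=np.linalg.lstsq(B,v[m],rcond=None)[0];print('phase max at mm',np.arctan2(co[3],co[2])/2/np.pi*14,'amp',np.hypot(*co[2:]))
E
```

```text
top 0 
 -80:33 -78:44 -76:54 -74:62 -72:63 -70:63 -68:63 -66:70 -64:83 -62:106 -60:116 -58:120 -56:117 -54:117 -52:118 -50:127 -48:132 -46:129 -44:123 -42:116 -40:110 -38:110 -36:113 -34:121 -32:123 -30:121 -28:114 -26:111 -24:110 -22:121 -20:127 -18:128 -16:121 -14:114 -12:109 -10:110 -8:115 -6:127 -4:126 -2:122 0:117 2:112 4:110 6:115 8:124 10:127 12:121 14:113 16:107 18:105 20:118 22:128 24:130 26:122 28:112 30:100 32:98 34:108 36:126 38:120 40:103 42:84 44:84 46:85 48:87 50:86 52:85 54:84 56:84 58:85 60:85 62:84 64:80 66:69 68:57 70:48 72:38 74:29
phase max at mm -4.385305406245078 amp 10.098603606135004
top 0.3 
 -80:29 -78:39 -76:50 -74:56 -72:59 -70:58 -68:59 -66:60 -64:76 -62:93 -60:113 -58:116 -56:114 -54:109 -52:110 -50:114 -48:120 -46:121 -44:118 -42:113 -40:112 -38:115 -36:121 -34:124 -32:123 -30:118 -28:112 -26:107 -24:107 -22:111 -20:121 -18:122 -16:118 -14:113 -12:111 -10:112 -8:115 -6:119 -4:122 -2:118 0:112 2:107 4:108 6:114 8:122 10:121 12:117 14:111 16:108 18:108 20:111 22:120 24:121 26:117 28:113 30:108 32:106 34:111 36:112 38:105 40:84 42:81 44:83 46:86 48:86 50:
[... 1877 characters left out ...]
105 64:112 66:115 68:114 70:114 72:114 74:116
phase max at mm 2.415803379594955 amp 16.324913444097817
side 0.6 
 -80:49 -78:49 -76:54 -74:63 -72:80 -70:93 -68:97 -66:96 -64:88 -62:80 -60:73 -58:72 -56:76 -54:79 -52:79 -50:76 -48:76 -46:78 -44:86 -42:98 -40:115 -38:121 -36:111 -34:98 -32:87 -30:92 -28:101 -26:112 -24:119 -22:111 -20:99 -18:85 -16:90 -14:100 -12:114 -10:121 -8:112 -6:101 -4:90 -2:90 0:97 2:109 4:119 6:109 8:98 10:88 12:88 14:97 16:106 18:114 20:105 22:94 24:86 26:85 28:95 30:104 32:114 34:108 36:98 38:91 40:87 42:96 44:105 46:111 48:105 50:89 52:75 54:63 56:69 58:75 60:90 62:103 64:110 66:113 68:114 70:115 72:116 74:114
phase max at mm 3.655546649082693 amp 14.951422973044888
```

```bash
python3 - <<'E'
from h import *
J=[np.cos(-.142),np.sin(-.142)]
plan([.485,.214,.18],J)
E
```

```text
t 5.83 pos [590.8   5.4 251.3] shift [-196.6   71.3 -126.8] turn 0.0385 q7 0.02 F [-0.4 -0.7 -0.2] w 40.1
```

```bash
python3 -m jog '[[[-35,15,-23],0.034],[[-70,30,-46],0.034],[[-105,45,-69],0.034],[[-140,60,-92],0.034],[[-175,71,-115],0.034],[[-197,71,-127],0.034],[[-197,71,-127],0.034],[[-197,71,-127],0.034]]'; python3 - <<'E'
from h import *
import pickle
J=[np.cos(-.142),np.sin(-.142)]
plan([.485,.214,.18],J)
for n,(u0,v0,w,h,sc) in dict(top=(285,165,120,80,6),side=(190,200,120,120,5)).items():
    c=cam(n);pickle.dump(c,open(n+'2.pkl','wb'))
    out=cv2.resize(c['img'][v0:v0+h,u0:u0+w],None,fx=sc,fy=sc,interpolation=cv2.INTER_CUBIC)
    save(out,'c_%s.png'%n)
c=pickle.load(open('side2.pkl','rb'));save(cv2.resize(c['img'][110:225,255:345],None,fx=5,fy=5,interpolation=cv2.INTER_CUBIC),'c_sp.png')
E
```

```text
t: 6.5
eef_pos: [0.4852, 0.213, 0.1803]
tool_rot: [-0.464, 0.464, -0.534, 0.534]
contact_force: [-0.2, -0.6, -0.6]
gripper_width: 0.468
t 6.5 pos [485.2 213.  180.3] shift [-0.9  0.3 -0.3] turn 0.0022 q7 -0.44 F [-0.2 -0.6 -0.6] w 39.9
```

View pics/c_top.png

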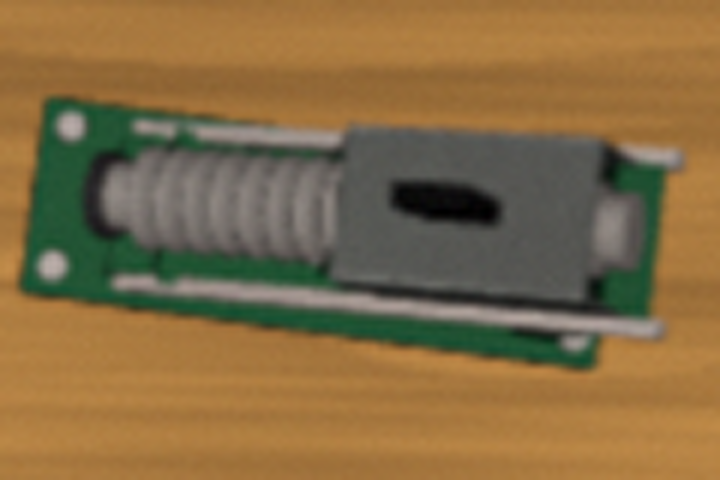

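View pics/c_sp.png

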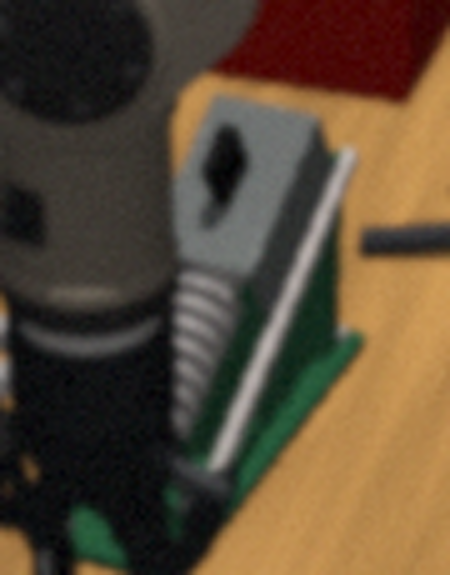

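View pics/c_side.png

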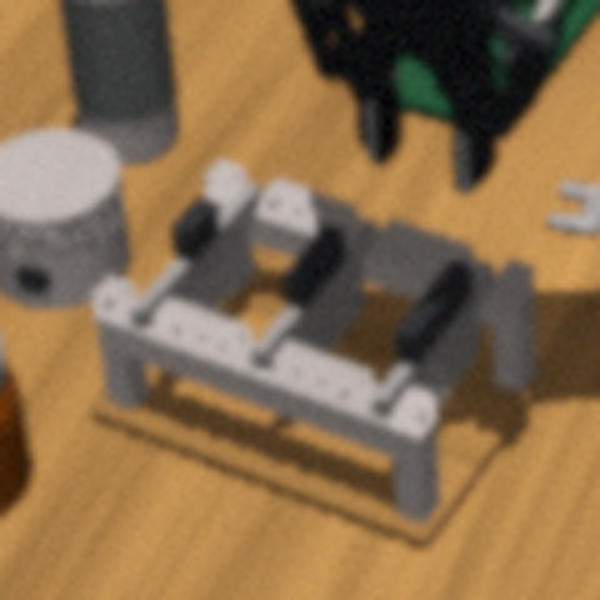

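```bash
python3 - <<'E'
from h import *
import sp,pickle
A=sp.axes(TH)
xs=np.arange(-.09,.08,.001)
c=pickle.load(open('top2.pkl','rb'));im=c['img'].astype(float);g=im[...,0]-.0*im[...,1]
for y in(.019,.021,.023,-.019,-.021,-.023,-.025):
        p=proj(c,np.array([O+A@[x,y,0] for x in xs]))
        v=map_coordinates(im[...,0]-.6*im[...,1],p[:,::-1].T,order=1)
        print(y,' '.join(f'{int(round(x*1000))}:{int(a)}' for x,a in zip(xs[::2],v[::2])))
        m=(xs>-.05)&(xs<.03)
        B=np.c_[np.ones(m.sum()),xs[m],np.cos(2*np.pi*xs[m]/.014),np.sin(2*np.pi*xs[m]/.014)]
        co=np.linalg.lstsq(B,v[m],rcond=None)[0];print('max at mm',np.arctan2(co[3],co[2])/2/np.pi*14,'amp',np.hypot(*co[2:]))
out=cv2.resize(c['img'][180:220,297:350],None,fx=15,fy=14,interpolation=cv2.INTER_CUBIC);save(out,'d.png')
E
```

```text
0.019 -90:10 -88:12 -86:12 -84:11 -82:10 -80:8 -78:10 -76:17 -74:31 -72:44 -70:49 -68:50 -66:48 -64:45 -62:44 -60:44 -58:45 -56:47 -54:48 -52:47 -50:45 -48:44 -46:45 -44:46 -42:47 -40:47 -38:46 -36:44 -34:43 -32:44 -30:46 -28:48 -26:48 -24:46 -22:44 -20:42 -18:41 -16:44 -14:47 -12:49 -10:47 -8:44 -6:42 -4:42 -2:43 0:46 2:48 4:48 6:46 8:44 10:44 12:45 14:47 16:48 18:47 20:46 22:44 24:42 26:44 28:44 30:43 32:37 34:34 36:32 38:33 40:33 42:33 44:33 46:33 48:34 50:33 52:33 54:33 56:33 58:32 60:32 62:32 64:32 66:32 68:31 70:33 72:32 74:30 76:31 78:31
max at mm 2.126157129025901 amp 2.4659876892614565
0.021 -90:0 -88:0 -86:0 -84:-2 -82:-4 -80:-7 -78:-4 -76:2 -74:19 -72:33 -70:41 -68:45 -66:46 -64:43 -62:41 -60:40 -58:40 -56:41 -54:44 -52:44 -50:43 -48:42 -46:42 -44:43 -42:43 -40:43 -38:45 -36:43 -34:42 -32:40 -30:41 -28:43 -26:43 -24:43 -22:42 -20:39 -18:38 -16:38 -14:41 -12:43 -10:44 -8:41 -6:39 -4:37 -2:37 0:39 2:43 4:45 6:45 8:41 10:40 12:40 14:42 16:44 18:44 20:44 22:41 24:38 26:37 28:38 30:38 32:35 34:34 36:33 38:34 40:34 42:33 44:32 46:33 48:34 50:34 52:34 54:34 56:35 58:35 60:35 62:3
[... 2404 characters left out ...]
35 58:35 60:34 62:34 64:34 66:34 68:34 70:34 72:34 74:33 76:33 78:34
max at mm -5.4975317042828085 amp 5.959771223699344
-0.025 -90:-16 -88:-15 -86:-15 -84:-15 -82:-16 -80:-14 -78:-14 -76:-16 -74:-16 -72:-15 -70:-10 -68:-5 -66:0 -64:6 -62:10 -60:10 -58:6 -56:2 -54:-1 -52:0 -50:4 -48:5 -46:5 -44:2 -42:-2 -40:-3 -38:0 -36:3 -34:5 -32:6 -30:4 -28:1 -26:-1 -24:0 -22:5 -20:7 -18:6 -16:4 -14:0 -12:-1 -10:0 -8:4 -6:6 -4:7 -2:3 0:-1 2:-3 4:0 6:4 8:7 10:7 12:5 14:2 16:2 18:3 20:9 22:14 24:16 26:13 28:12 30:14 32:24 34:31 36:36 38:37 40:36 42:35 44:35 46:35 48:35 50:35 52:35 54:35 56:36 58:35 60:35 62:35 64:35 66:35 68:35 70:35 72:35 74:34 76:35 78:34
max at mm -4.875106447586905 amp 4.757449215656234
```

View pics/d.png

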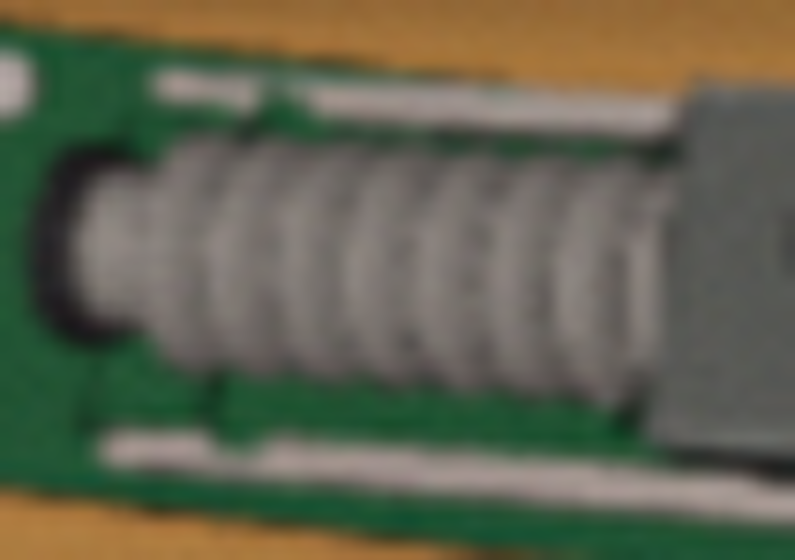

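```bash
sed -i 's/^TH=-1.679.*/TH=-1.679;O=np.array([.5759,-.1351,.085])/' h.py
python3 -m jog '[[[-1,40,0],0],[[-1,75,0],0],[[-1,95,0],0],[[-1,103,0],0],[[-1,104,0],0]]'; python3 -m jog '[[[0,0,0],0],[[0,0,0],0],[[0,0,0],0],[[0,0,0],0],[[0,0,0],0]]' 0 30; python3 - <<'E'
from h import *
J=[np.cos(-.142),np.sin(-.142)]
plan([.485,.214,.076],J);plan([.485,.214,.18],J)
c=cam('side');save(cv2.resize(c['img'][200:320,190:310],None,fx=5,fy=5,interpolation=cv2.INTER_CUBIC),'e.png')
E
```

```text
t: 7.02
eef_pos: [0.4858, 0.211, 0.0754]
tool_rot: [-0.461, 0.463, -0.535, 0.535]
contact_force: [0.3, 0.1, 0.5]
gripper_width: 0.467
t: 7.43
eef_pos: [0.4868, 0.2137, 0.0779]
tool_rot: [-0.464, 0.462, -0.534, 0.535]
contact_force: [-1.1, -2.5, 7.9]
gripper_width: 0.132
t 7.43 pos [486.8 213.7  77.9] shift [-0.1  1.9 -1.8] turn -0.0005 q7 -0.33 F [-1.1 -2.5  7.9] w 11.3
t 7.43 pos [486.8 213.7  77.9] shift [  -0.2 -102.1   -1.6] turn -0.0005 q7 -0.33 F [-1.1 -2.5  7.9] w 11.3
```

View pics/e.png

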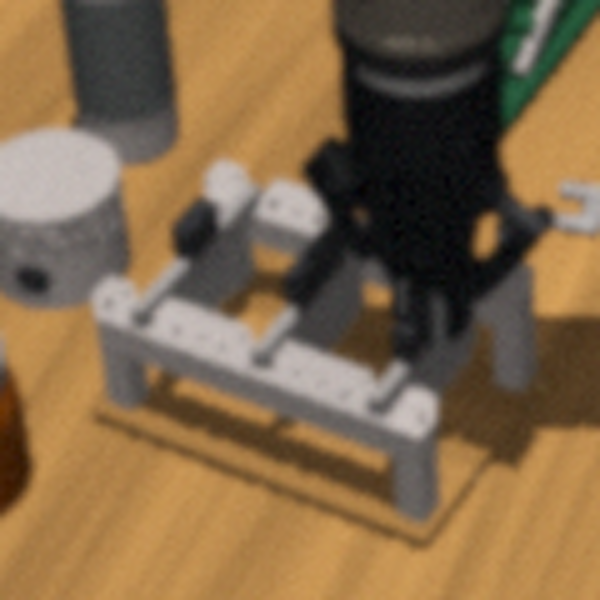

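```bash
cat >> h.py <<'E'
def leafTCP(px,pz,phi,lx=28.,lz=65.,y=0.):
    """TCP for leaf tilt phi(deg), leaf point lx from centre at tips level located at spindle (px,pz) mm"""
    P=S(px/1000,y/1000,pz/1000);f=np.radians(phi)
    dh=(-lx)*np.cos(f)-lz*np.sin(f);dv=(-lx)*np.sin(f)+lz*np.cos(f)
    X=np.array([np.cos(TH),np.sin(TH),0])
    return P+X*dh/1000+np.array([0,0,dv/1000-.019])
E
python3 -m jog '[[[0,-20,0],0],[[0,-50,0],0],[[0,-85,0],0],[[0,-110,0],0],[[0,-110,0],0]]'; python3 - <<'E'
from h import *
plan(leafTCP(14,17,0)+[0,0,.03],JS)
for f in(0,10,20,30): print(f,leafTCP(14,17,f)*1000)
c=cam('side');save(cv2.resize(c['img'][170:320,190:310],None,fx=4,fy=4,interpolation=cv2.INTER_CUBIC),'f.png')
E
```

```text
t: 7.9
eef_pos: [0.4885, 0.2149, 0.1917]
tool_rot: [-0.466, 0.46, -0.534, 0.534]
contact_force: [0.1, 1.7, -2.3]
gripper_width: 0.134
t 7.9 pos [488.5 214.9 191.7] shift [309.8   7.8 135.2] turn -0.034 q7 -0.45 F [ 0.1  1.7 -2.3] w 11.5
0 [ 578.53239054 -110.86691193  152.72243186]
10 [ 579.70537961 -100.06868615  146.87278684]
20 [580.75085154 -90.44434929 139.2258882 ]
30 [581.6370402  -82.28633195 130.01408311]
```

View pics/f.png

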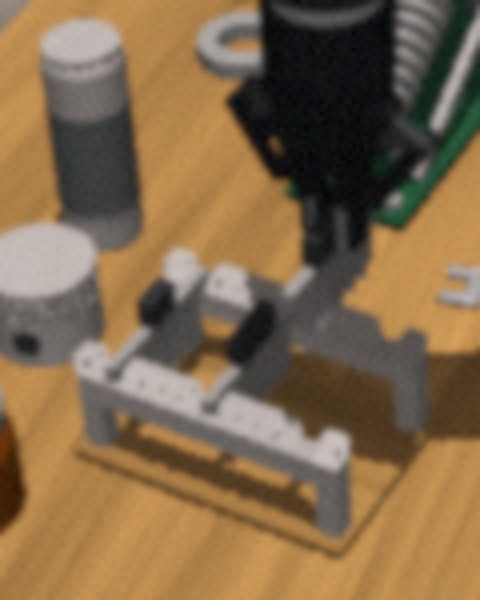

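```bash
python3 -m jog '[[[34,0,15],-0.034],[[68,0,30],-0.034],[[102,0,45],-0.034],[[136,0,59],-0.034],[[170,0,74],-0.034],[[204,0,89],-0.034],[[238,0,104],-0.034],[[272,0,118],-0.034],[[298,0,130],-0.034],[[308,0,135],-0.034],[[308,0,135],-0.034],[[308,0,135],-0.034]]'; python3 - <<'E'
from h import *
plan(leafTCP(14,17,0)+[0,0,.01],JS)
import pickle
for n,(u0,v0,w,h,sc) in dict(top=(285,165,120,80,5),side=(250,90,90,130,5)).items():
    c=cam(n)
    out=cv2.resize(c['img'][v0:v0+h,u0:u0+w],None,fx=sc,fy=sc,interpolation=cv2.INTER_CUBIC)
    save(out,'g_%s.png'%n)
E
```

```text
t: 8.95
eef_pos: [0.5748, -0.1099, 0.1851]
tool_rot: [0.472, -0.473, 0.527, -0.526]
contact_force: [-0.4, 0.5, -2.4]
gripper_width: 0.134
t 8.95 pos [ 574.8 -109.9  185.1] shift [ 0.5 22.4  3.9] turn -0.0007 q7 0.27 F [-0.4  0.5 -2.4] w 11.4
```

View pics/g_side.png

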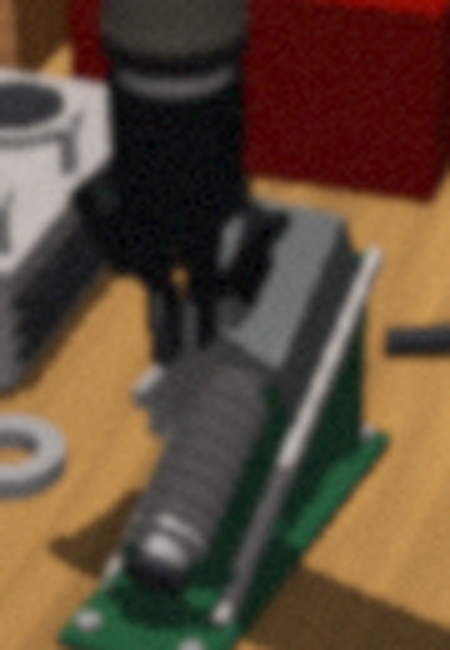

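```bash
python3 -m jog '[[[0,10,3],0],[[0,20,4],0],[[0,24,4],0],[[0,26,4],0],[[0,26,4],0]]'; python3 - <<'E'
from h import *
plan(leafTCP(14,17,0),JS)
E
python3 -m jog '[[[0,2,0],0],[[0,4,0],0],[[0,4,0],0]]'; python3 - <<'E'
from h import *
plan(leafTCP(14,17,0),JS)
c=cam('side');out=cv2.resize(c['img'][100:220,250:340],None,fx=5,fy=5,interpolation=cv2.INTER_CUBIC);save(out,'g2.png')
E
```

```text
t: 9.47
eef_pos: [0.579, -0.1101, 0.1594]
tool_rot: [0.472, -0.473, 0.527, -0.526]
contact_force: [0.0, 0.9, -2.3]
gripper_width: 0.139
t 9.47 pos [ 579.  -110.1  159.4] shift [ 0.8  6.6 -0.3] turn 0.0007 q7 0.29 F [ 0.   0.9 -2.3] w 11.9
t: 9.72
eef_pos: [0.5804, -0.1095, 0.1568]
tool_rot: [0.473, -0.472, 0.526, -0.526]
contact_force: [1.1, 4.8, 0.3]
gripper_width: 0.13
t 9.72 pos [ 580.4 -109.5  156.8] shift [ 1.6  4.1 -1.7] turn 0.0012 q7 0.29 F [1.1 4.8 0.3] w 11.1
```

View pics/g2.png

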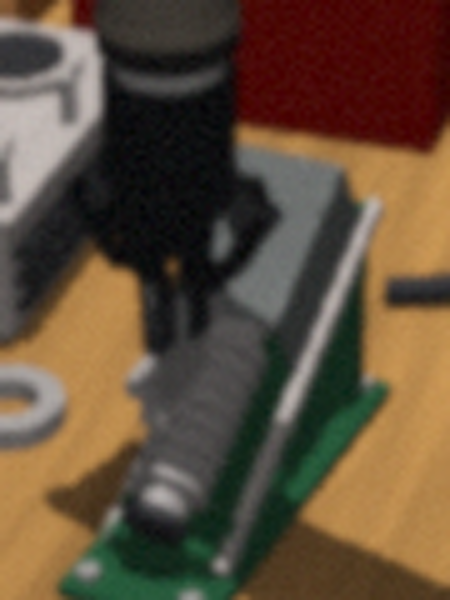

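```bash
python3 -m jog '[[[-1,2,-1],0],[[-3,4,-1],0],[[-6,6,-1],0],[[-9,8,-1],0],[[-11,9.5,-1],0],[[-11,9.5,-1],0]]'; python3 - <<'E'
from h import *
plan(leafTCP(14,17,10),JS)
c=cam('side');out=cv2.resize(c['img'][100:220,250:340],None,fx=5,fy=5,interpolation=cv2.INTER_CUBIC);save(out,'g3.png')
E
```

```text
t: 10.27
eef_pos: [0.5814, -0.1006, 0.1485]
tool_rot: [-0.473, 0.472, -0.525, 0.527]
contact_force: [0.2, 1.8, 8.0]
gripper_width: 0.134
t 10.27 pos [ 581.4 -100.6  148.5] shift [-0.3  1.6 -1.7] turn 0.0004 q7 0.28 F [0.2 1.8 8. ] w 11.5
```

View pics/g3.png

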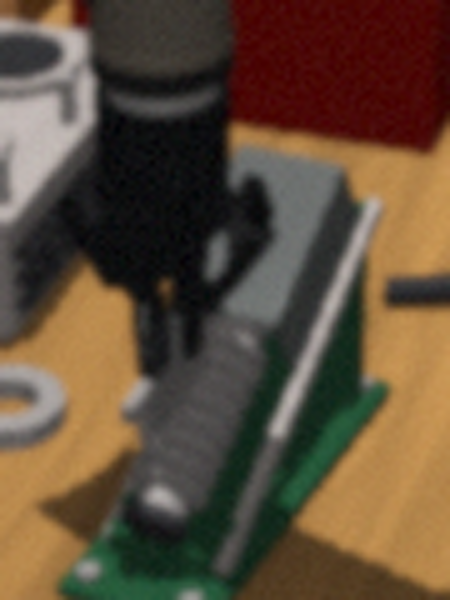

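```bash
python3 -m jog '[[[-3,2.5,-1],0],[[-6,5,-1],0],[[-8,7,-1.5],0],[[-10,8,-1.5],0],[[-10,8,-1.5],0]]'; python3 - <<'E'
from h import *
plan(leafTCP(14,17,20),JS)
E
python3 -m jog '[[[-3,3,0],0],[[-6,6,0],0],[[-8,9,0],0],[[-8,9,0],0]]'; python3 - <<'E'
from h import *
plan(leafTCP(14,17,30),JS)
c=cam('side');out=cv2.resize(c['img'][100:220,250:340],None,fx=5,fy=5,interpolation=cv2.INTER_CUBIC);save(out,'g4.png')
E
```

```text
t: 10.73
eef_pos: [0.5816, -0.0916, 0.1405]
tool_rot: [-0.473, 0.472, -0.524, 0.528]
contact_force: [2.0, -1.2, 5.4]
gripper_width: 0.134
t 10.73 pos [581.6 -91.6 140.5] shift [-1.1  1.2 -0.9] turn 0.0001 q7 0.27 F [ 2.  -1.2  5.4] w 11.4
t: 11.07
eef_pos: [0.5823, -0.0833, 0.1311]
tool_rot: [-0.473, 0.472, -0.524, 0.528]
contact_force: [2.3, -0.4, 4.1]
gripper_width: 0.133
t 11.07 pos [582.3 -83.3 131.1] shift [-0.9  1.1 -0.7] turn 0.0004 q7 0.27 F [ 2.3 -0.4  4.1] w 11.3
```

View pics/g4.png

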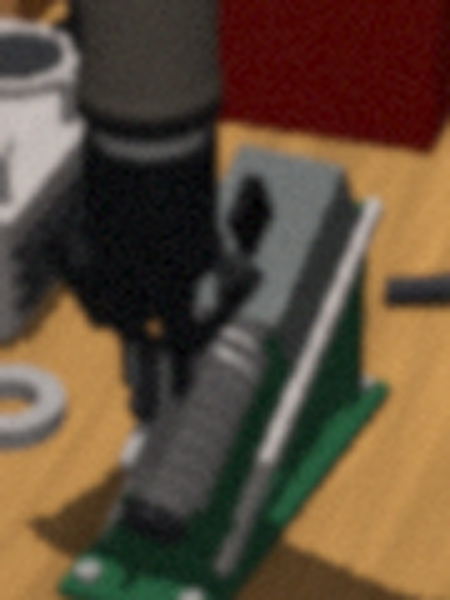

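```bash
python3 -m jog '[[[1,1.7,0],0],[[2,3.5,0],0],[[3,5.2,0],0],[[3,5.2,0],0]]'; python3 - <<'E'
from h import *
plan(leafTCP(14,17,30),JS)
p,R,o=pose();import sp;A=sp.axes(TH)
print('spindle coords of grasp centre mm',(A.T@(p+[0,0,.019]-O)*1000).round(1),'F sp',(A.T@(o['contact_force'])).round(1),o['torque'])
import pickle
c=cam('side');pickle.dump(c,open('side3.pkl','wb'));out=cv2.resize(c['img'][130:220,260:325],None,fx=6.5,fy=6.5,interpolation=cv2.INTER_CUBIC);save(out,'g5.png')
c=cam('top');out=cv2.resize(c['img'][130:250,260:410],None,fx=5,fy=5,interpolation=cv2.INTER_CUBIC);save(out,'g5t.png')
E
```

```text
t: 11.45
eef_pos: [0.5826, -0.0829, 0.1276]
tool_rot: [-0.475, 0.471, -0.526, 0.526]
contact_force: [-2.7, 8.0, 22.5]
gripper_width: 0.133
t 11.45 pos [582.6 -82.9 127.6] shift [-0.6 -2.4 -1. ] turn 0.0014 q7 0.27 F [-2.7  8.  22.5] w 11.4
spindle coords of grasp centre mm [-14.7   1.   79.7] F sp [ 4.6 -3.6 23.3] [ 1.36168609  0.67915045 -0.1254486 ]
```

View pics/g5.png

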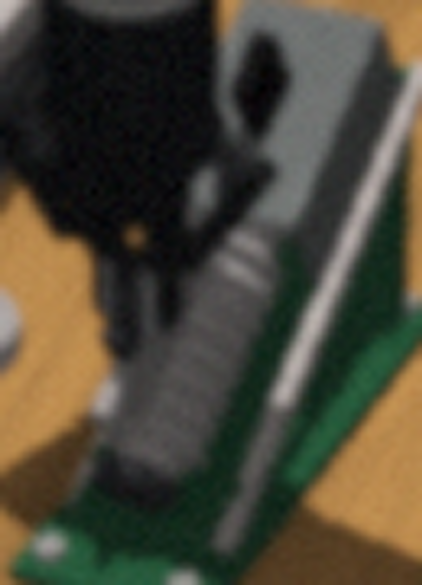

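View pics/g5t.png

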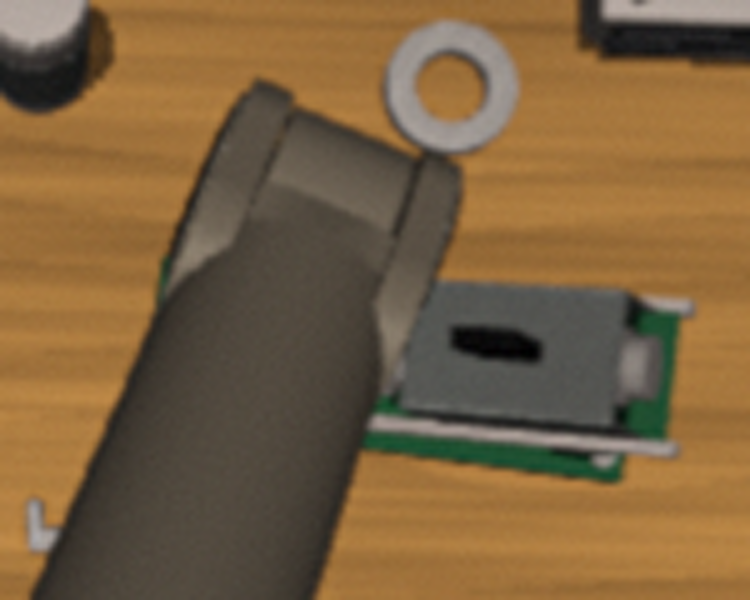

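```bash
python3 -m jog '[[[-4,-7,0],0],[[-8,-14,-0.5],0],[[-8,-14,-0.5],0],[[-4,-16,-0.7],0],[[0,-18.5,-0.7],0],[[4,-21,-0.7],0],[[4,-21,-0.7],0],[[4,-21,-0.7],0]]'; python3 - <<'E'
from h import *
p,R,o=pose();import sp;A=sp.axes(TH)
print('spindle coords of grasp centre mm',(A.T@(p+[0,0,.019]-O)*1000).round(1),'F sp',(A.T@(o['contact_force'])).round(1),o['torque'])
c=cam('side');out=cv2.resize(c['img'][110:220,250:340],None,fx=5.4,fy=5.4,interpolation=cv2.INTER_CUBIC);save(out,'g6.png')
E
```

```text
t: 12.22
eef_pos: [0.5786, -0.0895, 0.1457]
tool_rot: [-0.472, 0.472, -0.527, 0.527]
contact_force: [0.2, -1.0, -2.4]
gripper_width: 0.136
spindle coords of grasp centre mm [ 0.3 -2.3 91.8] F sp [-0.4  0.3 -2.6] [ 0.03995976  0.02081451 -0.01033416]
```

View pics/g6.png

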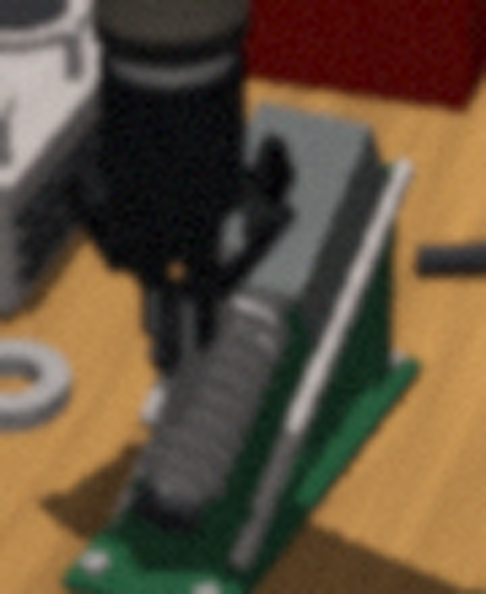

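```bash
python3 -m jog '[[[-1,0.5,2],0],[[1.6,4.9,2],0],[[3.6,8.4,2],0],[[4.6,10.2,2],0],[[5.6,11.9,2],0],[[6.6,13.6,2],0],[[6.6,13.6,2],0]]'; python3 - <<'E'
from h import *
p,R,o=pose();import sp;A=sp.axes(TH)
print('spindle coords of grasp centre mm',(A.T@(p+[0,0,.019]-O)*1000).round(1),'F sp',(A.T@(o['contact_force'])).round(1),o['torque'])
E
```

```text
t: 12.85
eef_pos: [0.5811, -0.0948, 0.1346]
tool_rot: [0.473, -0.471, 0.527, -0.526]
contact_force: [-6.4, 5.6, 22.5]
gripper_width: 0.132
spindle coords of grasp centre mm [-0.9  0.8 79.7] F sp [ 7.  -7.  21.9] [ 0.66173555  1.66464839 -0.18724793]
```

```bash
python3 -m jog '[[[0.5,1.5,-1],0],[[1.3,3,-1],0],[[1.3,3,-1],0]]'; python3 - <<'E'
from h import *
p,R,o=pose();import sp;A=sp.axes(TH)
print('spindle coords of grasp centre mm',(A.T@(p+[0,0,.019]-O)*1000).round(1),'F sp',(A.T@(o['contact_force'])).round(1),o['torque'])
import pickle
c=cam('side');pickle.dump(c,open('side4.pkl','wb'));out=cv2.resize(c['img'][140:220,265:325],None,fx=7.4,fy=7.4,interpolation=cv2.INTER_CUBIC);out=np.clip(out.astype(float)*1.8,0,255).astype(np.uint8);save(out,'g7.png')
E
```

```text
t: 13.1
eef_pos: [0.5818, -0.0947, 0.1341]
tool_rot: [0.475, -0.47, 0.526, -0.526]
contact_force: [-10.3, 9.3, 40.8]
gripper_width: 0.138
spindle coords of grasp centre mm [-1.3  1.5 79.4] F sp [ 13.4 -11.2  39.4] [ 1.62063339  2.59589548 -0.21263859]
```

View pics/g7.png

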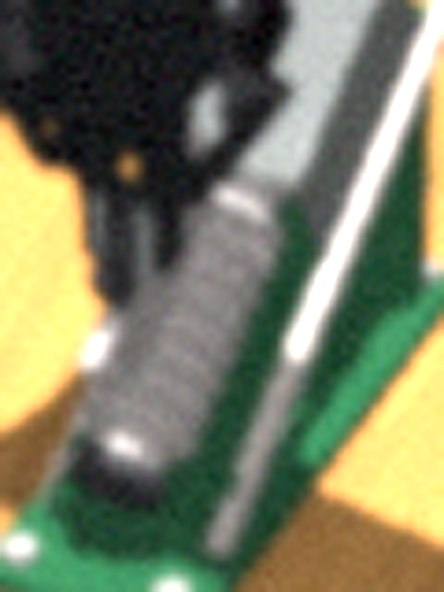

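```bash
python3 -m jog '[[[-1,-1,-2],0],[[-1.3,-1,-2],0],[[-1.3,-1,-2],0],[[-1.3,-1,-2],0],[[-1.3,-1,-2],0],[[-1.3,-1,-2],0],[[-1.3,-1,-2],0],[[-1.3,-1,-2],0],[[-1.3,-1,-2],0],[[-1.3,-1,-2],0],[[-1.3,-1,-2],0],[[-1.3,-1,-2],0],[[-1.3,-1,-2],0]]'; python3 - <<'E'
from h import *
p,R,o=pose();import sp;A=sp.axes(TH)
print('spindle coords of grasp centre mm',(A.T@(p+[0,0,.019]-O)*1000).round(1),'F sp',(A.T@(o['contact_force'])).round(1),o['torque'],R[:,1])
E
```

```text
t: 14.23
eef_pos: [0.5808, -0.0946, 0.1342]
tool_rot: [-0.475, 0.47, -0.525, 0.527]
contact_force: [-2.3, 4.6, 26.8]
gripper_width: 0.134
spindle coords of grasp centre mm [-1.2  0.5 79.4] F sp [ 9.6 -2.8 25.4] [ 0.73170778  0.85650132 -0.11718541] [ 0.00773551  0.00192585 -0.99996823]
```

```bash
python3 - <<'E'
from h import *
import pickle
c=pickle.load(open('side4.pkl','rb'))
for dphi in(0,-5,-10):
    f=np.radians(dphi)
    for name,(lx,lz) in dict(earend_top=(-56,50-65),earend_bot=(-56,38-65),ear_in=(-39,38-65)).items():
        x=-1.2+lx*np.cos(f)-lz*np.sin(f);z=79.4+lx*np.sin(f)+lz*np.cos(f)
        print(dphi,name,proj(c,S(x/1000,-.004,z/1000))[0].round(1), (proj(c,S(x/1000,-.004,z/1000))[0]-[265,140])*7.4)
print(proj(c,S(-.056,0,.025)),proj(c,S(.058,-.035,.032)),proj(c,S(.058,.035,.032)))
E
```

```text
0 earend_top [278.  190.8] [ 96.29792396 375.89766156]
0 earend_bot [279.1 192.7] [103.98820459 389.64536747]
0 ear_in [281.2 187.6] [120.15761513 352.57987466]
-5 earend_top [277.4 190.4] [ 92.04483512 372.59917695]
-5 earend_bot [278.3 192.5] [ 98.75621196 388.65524654]
-5 ear_in [280.7 187.7] [115.86926998 353.32749873]
-10 earend_top [276.9 189.8] [ 88.13699529 368.22960593]
-10 earend_bot [277.7 192.2] [ 93.80712754 386.49186862]
-10 ear_in [280.1 187.7] [111.74568438 353.18668598]
[[280.31826176 196.12764091]] [[304.42023983 165.05560241]] [[283.52793077 160.04164634]]
```

```bash
python3 -m jog '[[[0,0,0],0],[[1,1.5,-0.5],0],[[1.3,2.2,-1],0],[[1.3,2.2,-1],0],[[1.3,2.2,-1],0],[[1.3,2.2,-1],0],[[1.3,2.2,-1],0],[[1.3,2.2,-1],0],[[1.3,2.2,-1],0],[[1.3,2.2,-1],0],[[1.3,2.2,-1],0],[[1.3,2.2,-1],0],[[1.3,2.2,-1],0]]' 0 20; python3 - <<'E'
from h import *
p,R,o=pose();import sp;A=sp.axes(TH)
print('spindle coords of grasp centre mm',(A.T@(p+[0,0,.019]-O)*1000).round(1),'F sp',(A.T@(o['contact_force'])).round(1),o['torque'],R[:,1])
E
```

```text
t: 15.32
eef_pos: [0.581, -0.0946, 0.1341]
tool_rot: [-0.476, 0.469, -0.525, 0.527]
contact_force: [-8.0, 8.8, 43.7]
gripper_width: 0.133
spindle coords of grasp centre mm [-1.3  0.7 79.4] F sp [15.1 -8.9 41.8] [ 1.60494647  1.84838383 -0.11011349] [ 0.01019365  0.0042768  -0.9999389 ]
```

```bash
cat >> h.py <<'E'
RK=np.array([.5544,.2042]);RT=-.142;RAX=np.array([np.cos(RT),np.sin(RT)]);RAY=np.array([-RAX[1],RAX[0]])
def earTCP(rx,ry,z,phi,lx=-56.,lz=-27.):
    f=np.radians(phi);h=-(lx*np.cos(f)-lz*np.sin(f));v=-(lx*np.sin(f)+lz*np.cos(f))
    e=RK+rx/1000*RAX+ry/1000*RAY; e=e-RAY*h/1000
    return np.r_[e,z+v/1000-.019]
E
python3 -m jog '[[[-4,-7,0],0],[[-8,-14,0],0],[[-12,-21,0],0],[[-16,-40,0],0],[[-20,-65,0],0],[[-20,-75,0],0],[[-20,-75,0],0]]' 0 30; python3 - <<'E'
from h import *
for f in(30,20,10,0):print(f,(earTCP(-35,-52,.086,f)*1000).round(1))
plan(earTCP(-35,-52,.086,30)+[0,0,.015],RAX)
c=cam('side');out=cv2.resize(c['img'][80:220,250:340],None,fx=4.2,fy=4.2,interpolation=cv2.INTER_CUBIC);save(out,'h1.png')
E
```

```text
t: 15.9
eef_pos: [0.5795, -0.0764, 0.2048]
tool_rot: [-0.473, 0.471, -0.525, 0.527]
contact_force: [0.3, -0.3, -2.3]
gripper_width: 0.132
30 [507.4 123.  118.4]
20 [506.3 114.7 111.5]
10 [505.3 107.7 103.3]
0 [504.5 102.2  94. ]
t 15.9 pos [579.5 -76.4 204.8] shift [-190.5   71.2  -93.3] turn 0.0345 q7 0.2 F [ 0.3 -0.3 -2.3] w 11.3
```

View pics/h1.png

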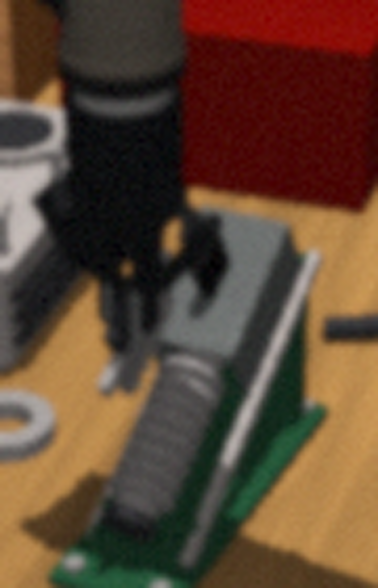

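```bash
python3 -m jog '[[[-35,0,-17],0.034],[[-70,0,-34],0.034],[[-105,0,-51],0.034],[[-140,10,-68],0.034],[[-170,25,-83],0.034],[[-186,35,-92],0.034],[[-190,40,-94],0.034],[[-190,40,-94],0.034],[[-190,40,-94],0.034]]'; python3 - <<'E'
from h import *
plan(earTCP(-35,-52,.086,30),RAX)
c=cam('side');out=cv2.resize(c['img'][150:310,190:320],None,fx=3.7,fy=3.7,interpolation=cv2.INTER_CUBIC);save(out,'h2.png')
c=cam('top');out=cv2.resize(c['img'][150:260,170:300],None,fx=5,fy=5,interpolation=cv2.INTER_CUBIC);save(out,'h2t.png')
E
```

```text
t: 16.7
eef_pos: [0.5049, 0.1214, 0.1621]
tool_rot: [-0.462, 0.464, -0.534, 0.535]
contact_force: [0.8, -0.4, -2.1]
gripper_width: 0.128
t 16.7 pos [504.9 121.4 162.1] shift [-2.1 43.7  2.4] turn -0.0009 q7 -0.23 F [ 0.8 -0.4 -2.1] w 10.9
```

View pics/h2.png

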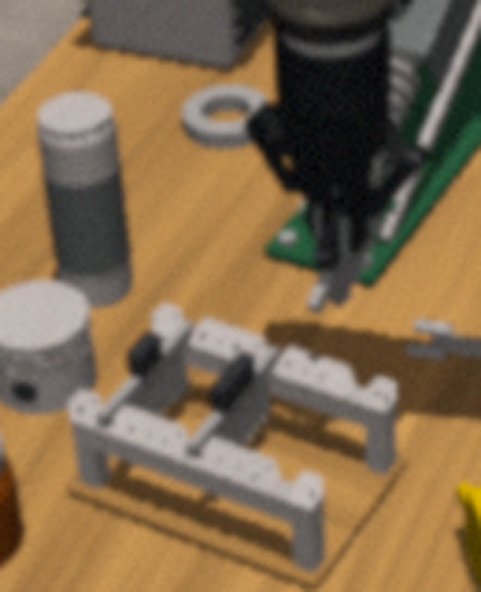

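View pics/h2t.png

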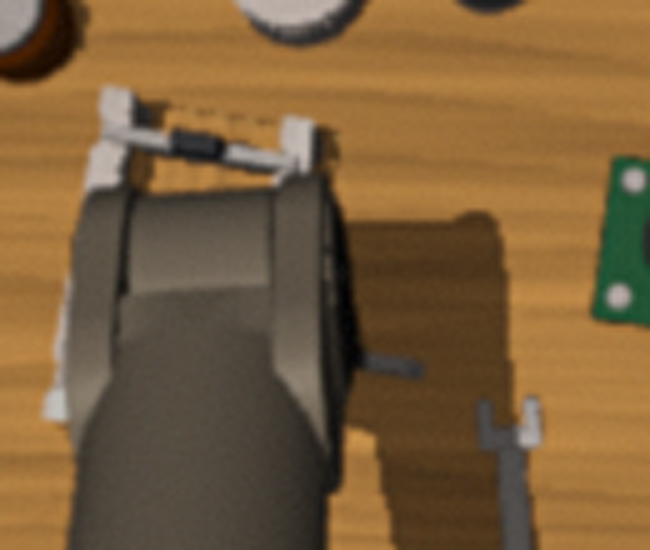

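```bash
python3 -m jog '[[[-2,20,2],0],[[-2,34,2],0],[[-2,38,2],0],[[-2,38,2],0]]'; python3 - <<'E'
from h import *
plan(earTCP(-35,-52,.086,30),RAX)
E
python3 -m jog '[[[0,3,0],0],[[0,6,0],0],[[0,8,0],0],[[0,8,0],0]]'; python3 - <<'E'
from h import *
plan(earTCP(-35,-52,.086,30),RAX)
c=cam('side');out=cv2.resize(c['img'][200:310,210:320],None,fx=5,fy=5,interpolation=cv2.INTER_CUBIC);save(out,'h3.png')
E
```

```text
t: 17.13
eef_pos: [0.5073, 0.1228, 0.1243]
tool_rot: [-0.462, 0.463, -0.535, 0.535]
contact_force: [-0.2, 0.1, -2.6]
gripper_width: 0.134
t 17.13 pos [507.3 122.8 124.3] shift [-0.2  6.   0.2] turn -0.0023 q7 -0.19 F [-0.2  0.1 -2.6] w 11.4
t: 17.47
eef_pos: [0.5074, 0.1244, 0.117]
tool_rot: [0.463, -0.463, 0.534, -0.534]
contact_force: [-0.7, -0.1, -1.9]
gripper_width: 0.129
t 17.47 pos [507.4 124.4 117. ] shift [ 1.3 -1.4  0.2] turn -0.0001 q7 -0.18 F [-0.7 -0.1 -1.9] w 11.0
```

View pics/h3.png

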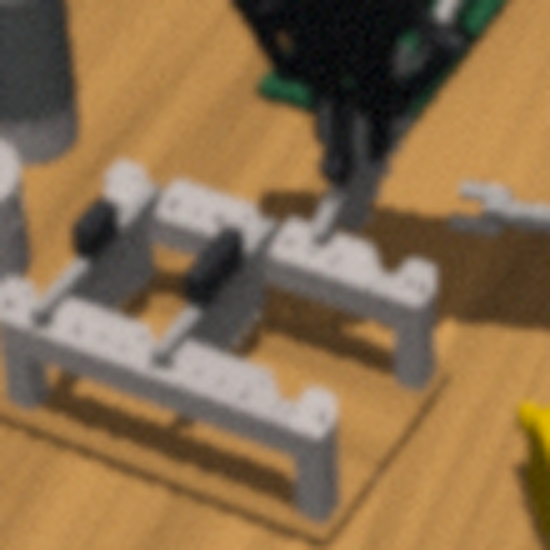

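```bash
python3 -m jog '[[[1,3,0],0],[[3,5,0],0],[[5,7,0],0],[[8,9.5,0],0],[[11,12.5,0],0],[[13,15,0],0],[[13,15,0],0]]'; python3 - <<'E'
from h import *
plan(earTCP(-35,-52,.086,10),RAX)
c=cam('side');out=cv2.resize(c['img'][200:310,210:320],None,fx=5,fy=5,interpolation=cv2.INTER_CUBIC);save(out,'h4.png')
E
```

```text
t: 18.1
eef_pos: [0.5059, 0.1117, 0.1025]
tool_rot: [0.464, -0.463, 0.534, -0.534]
contact_force: [-2.4, -0.3, 5.0]
gripper_width: 0.131
t 18.1 pos [505.9 111.7 102.5] shift [ 4.  -0.8 -0.1] turn -0.0003 q7 -0.14 F [-2.4 -0.3  5. ] w 11.1
```

View pics/h4.png

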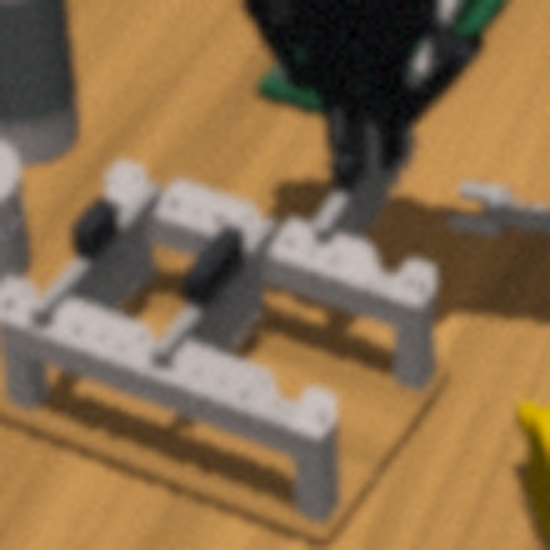

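```bash
python3 -m jog '[[[4,3,0],0],[[6,6,0],0],[[8,9,0],0],[[9,10,0],0],[[9,10,0],0]]'; python3 - <<'E'
from h import *
plan(earTCP(-35,-52,.086,0),RAX)
c=cam('side');out=cv2.resize(c['img'][200:310,210:320],None,fx=5,fy=5,interpolation=cv2.INTER_CUBIC);save(out,'h5.png')
E
```

```text
t: 18.57
eef_pos: [0.5051, 0.1032, 0.0922]
tool_rot: [-0.464, 0.463, -0.534, 0.534]
contact_force: [0.8, 2.8, 3.8]
gripper_width: 0.136
t 18.57 pos [505.1 103.2  92.2] shift [ 1.  -1.8 -0.5] turn 0.0001 q7 -0.12 F [0.8 2.8 3.8] w 11.6
```

View pics/h5.png

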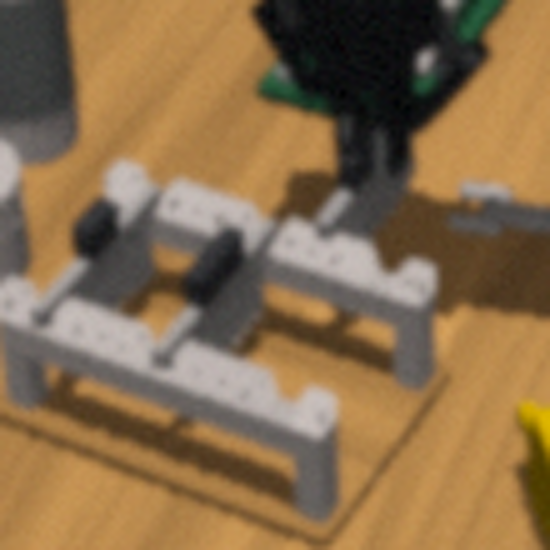

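```bash
python3 -m jog '[[[0,-25,0],0],[[0,-60,0],0],[[0,-90,0],0],[[0,-98,0],0],[[0,-98,0],0]]'; python3 - <<'E'
from h import *
plan([.4865,.2137,.16],RAX)
c=cam('side');out=cv2.resize(c['img'][170:310,200:330],None,fx=4,fy=4,interpolation=cv2.INTER_CUBIC);save(out,'h6.png')
E
```

```text
t: 19.03
eef_pos: [0.5051, 0.1022, 0.1914]
tool_rot: [-0.464, 0.462, -0.534, 0.535]
contact_force: [0.2, 0.2, -2.6]
gripper_width: 0.132
t 19.03 pos [505.1 102.2 191.4] shift [-107.7   31.4  -34.4] turn -0.0004 q7 -0.23 F [ 0.2  0.2 -2.6] w 11.2
```

View pics/h6.png

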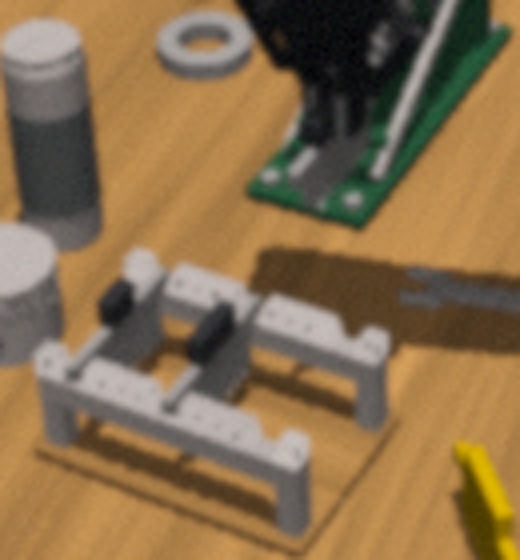

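```bash
python3 -m jog '[[[-32,0,-10],0],[[-64,0,-21],0],[[-92,0,-30],0],[[-105,6,-34],0],[[-108,16,-34.5],0],[[-108,26,-34.5],0],[[-108,31,-34.5],0],[[-108,31,-34.5],0]]'; python3 - <<'E'
from h import *
plan([.4868,.2137,.0779],RAX)
c=cam('side');out=cv2.resize(c['img'][180:310,190:310],None,fx=4.5,fy=4.5,interpolation=cv2.INTER_CUBIC);save(out,'i1.png')
E
```

```text
t: 19.75
eef_pos: [0.4843, 0.2117, 0.1566]
tool_rot: [-0.461, 0.464, -0.535, 0.535]
contact_force: [-0.3, -0.4, -2.4]
gripper_width: 0.131
t 19.75 pos [484.3 211.7 156.6] shift [-2.6 78.6  2.4] turn -0.0026 q7 -0.41 F [-0.3 -0.4 -2.4] w 11.2
```

View pics/i1.png

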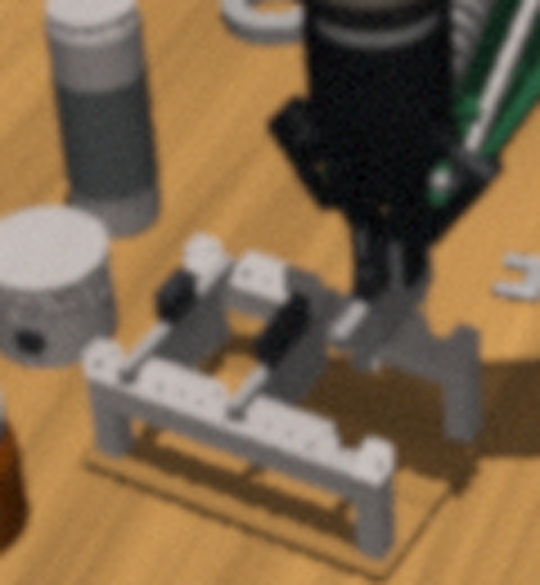

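```bash
python3 -m jog '[[[-2,20,2],0],[[-2,38,2.4],0],[[-2,45,2.4],0],[[-2,45,2.4],0],[[-2,45,2.4],0]]'; python3 - <<'E'
from h import *
plan([.4868,.2137,.0779],RAX)
c=cam('side');out=cv2.resize(c['img'][200:310,200:310],None,fx=5,fy=5,interpolation=cv2.INTER_CUBIC);save(out,'i2.png')
E
```

```text
t: 20.22
eef_pos: [0.4884, 0.2153, 0.1142]
tool_rot: [-0.463, 0.463, -0.534, 0.535]
contact_force: [-0.0, -0.3, -1.4]
gripper_width: 0.134
t 20.22 pos [488.4 215.3 114.2] shift [ 1.8 36.3 -1.3] turn -0.0013 q7 -0.36 F [-0.  -0.3 -1.4] w 11.4
```

View pics/i2.png

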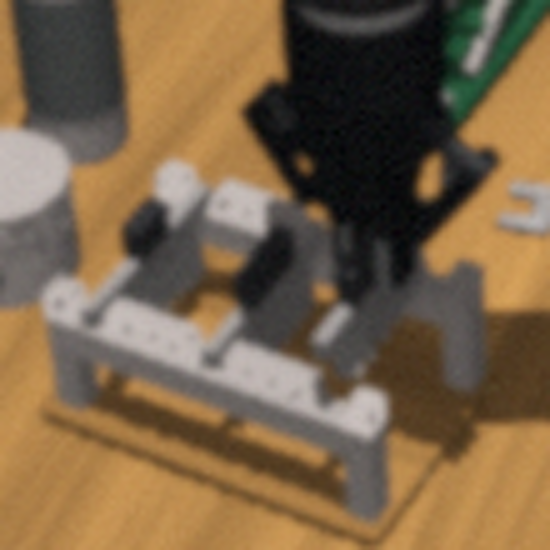

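Looks aligned with the notch. Lowering in steps.

```bash
python3 -m jog '[[[1.5,8,-1.3],0],[[1.5,16,-1.3],0],[[1.5,22,-1.3],0],[[1.5,27,-1.3],0],[[1.5,27,-1.3],0]]'; python3 - <<'E'
from h import *
plan([.4868,.2137,.0779],RAX)
E
python3 -m jog '[[[0,3,0],0],[[0,6,0],0],[[0,8,0],0],[[0,8,0],0]]'; python3 - <<'E'
from h import *
plan([.4868,.2137,.0779],RAX)
c=cam('side');out=cv2.resize(c['img'][200:310,200:310],None,fx=5,fy=5,interpolation=cv2.INTER_CUBIC);save(out,'i3.png')
E
```

```text
t: 20.68
eef_pos: [0.4857, 0.2145, 0.0856]
tool_rot: [0.463, -0.464, 0.534, -0.534]
contact_force: [0.2, 0.2, -2.1]
gripper_width: 0.135
t 20.68 pos [485.7 214.5  85.6] shift [0.6 7.7 1.2] turn 0.0002 q7 -0.33 F [ 0.2  0.2 -2.1] w 11.5
t: 21.02
eef_pos: [0.4864, 0.2147, 0.0785]
tool_rot: [0.463, -0.463, 0.534, -0.534]
contact_force: [-0.6, -0.5, -1.9]
gripper_width: 0.133
t 21.02 pos [486.4 214.7  78.5] shift [0.9 0.6 0.6] turn -0.0 q7 -0.33 F [-0.6 -0.5 -1.9] w 11.4
```

View pics/i3.png

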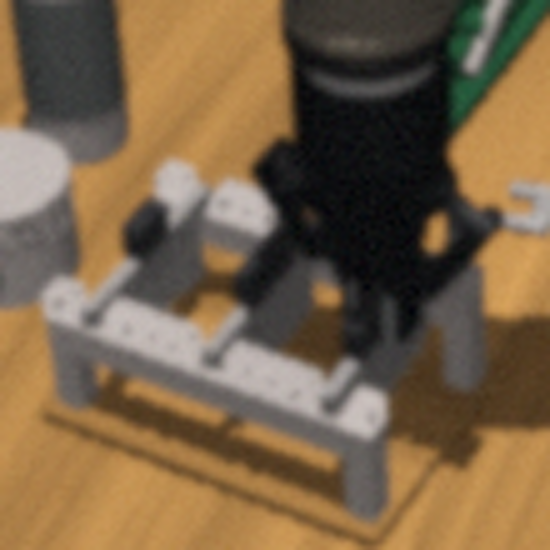

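```bash
python3 -m jog '[[[0,2,0],0],[[0,4,0],0],[[0,5,0],0],[[0,5,0],0]]'; python3 - <<'E'
from h import *
plan([.4868,.2137,.0779],RAX)
E
```

```text
t: 21.4
eef_pos: [0.4869, 0.214, 0.0744]
tool_rot: [-0.463, 0.463, -0.534, 0.534]
contact_force: [-2.1, -4.0, 6.5]
gripper_width: 0.128
t 21.4 pos [486.9 214.   74.4] shift [ 0.4 -3.5 -0. ] turn -0.0009 q7 -0.32 F [-2.1 -4.   6.5] w 11.0
```

```bash
python3 -m jog '[[[0,2,0],0],[[0,3,0],0],[[0,3,0],0]]'; python3 - <<'E'
from h import *
plan([.4868,.2137,.0779],RAX)
E
python3 -m jog '[[[0,-2,0],0],[[0,-4,0],0],[[0,-4,0],0]]'; python3 -m jog '[[[0,0,0],0],[[0,0,0],0],[[0,0,0],0],[[0,0,0],0]]' 45; python3 -m jog '[[[0,-30,0],0],[[0,-65,0],0],[[0,-105,0],0],[[0,-120,0],0],[[0,-120,0],0]]'; python3 - <<'E'
from h import *
plan([.4868,.2137,.0779],RAX)
c=cam('side');out=cv2.resize(c['img'][200:310,200:310],None,fx=5,fy=5,interpolation=cv2.INTER_CUBIC);save(out,'i4.png')
E
```

```text
t: 21.65
eef_pos: [0.4871, 0.214, 0.0737]
tool_rot: [0.463, -0.463, 0.535, -0.534]
contact_force: [-10.9, -6.2, 33.0]
gripper_width: 0.135
t 21.65 pos [487.1 214.   73.7] shift [ 0.3 -4.2 -0.2] turn -0.0016 q7 -0.32 F [-10.9  -6.2  33. ] w 11.5
t: 21.9
eef_pos: [0.4869, 0.215, 0.0752]
tool_rot: [-0.464, 0.463, -0.534, 0.534]
contact_force: [-0.1, -0.6, -2.1]
gripper_width: 0.13
t: 22.23
eef_pos: [0.4866, 0.2148, 0.0747]
tool_rot: [-0.463, 0.463, -0.534, 0.534]
contact_force: [-0.9, 0.1, -0.0]
gripper_width: 0.526
t: 22.65
eef_pos: [0.4891, 0.2158, 0.1989]
tool_rot: [-0.466, 0.46, -0.534, 0.534]
contact_force: [-0.1, 0.3, -0.8]
gripper_width: 0.527
t 22.65 pos [489.1 215.8 198.9] shift [  3.  120.9  -2.6] turn -0.0003 q7 -0.45 F [-0.1  0.3 -0.8] w 45.0
```

View pics/i4.png

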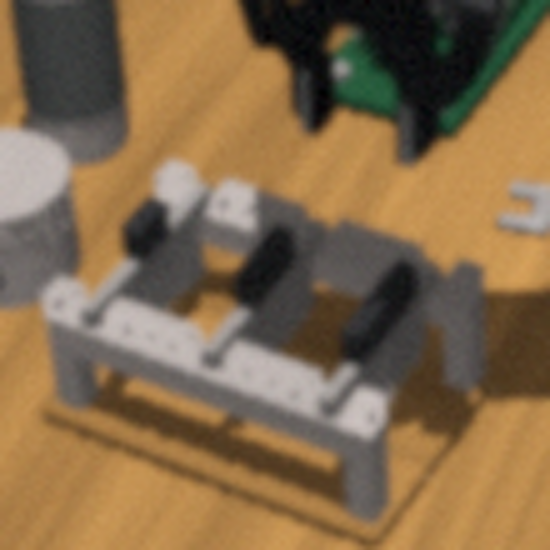

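```bash
python3 - <<'E'
from h import *
import sp;A=sp.axes(TH)
print((A.T@(np.array([.5679,-.2071,.1913])-O)*1000).round(1), S(.116,0,.06)-[0,0,.019])
plan([.5675,-.2065,.255],JS)
E
```

```text
[115.9  -0.2  55.8] [ 0.56829095 -0.20514688  0.17596152]
t 22.7 pos [487.7 215.5 196.6] shift [406.3 -59.3 138.8] turn -0.0336 q7 -0.44 F [ 0.1 -0.7  0.2] w 45.3
```

```bash
python3 -m jog '[[[10,-38,4],-0.034],[[30,-60,10],-0.034],[[65,-60,22],-0.034],[[102,-60,35],-0.034],[[140,-60,48],-0.034],[[178,-60,61],-0.034],[[216,-60,74],-0.034],[[254,-60,87],-0.034],[[292,-60,100],-0.034],[[330,-60,113],-0.034],[[366,-60,125],-0.034],[[392,-60,134],-0.034],[[404,-60,138],-0.034],[[405,-60,138],-0.034],[[405,-60,138],-0.034]]' 40; python3 - <<'E'
from h import *
plan(S(.116,0,.06)-[0,0,.019],JS)
E
```

```text
t: 23.95
eef_pos: [0.5649, -0.206, 0.2532]
tool_rot: [0.471, -0.472, 0.527, -0.526]
contact_force: [0.4, 0.4, 0.2]
gripper_width: 0.471
t 23.95 pos [ 564.9 -206.   253.2] shift [-1.3 77.3  3.4] turn -0.0017 q7 0.43 F [0.4 0.4 0.2] w 40.2
```

```bash
python3 -m jog '[[[-1,30,2],0],[[-1,58,3],0],[[-1,70,3],0],[[-1,76,3],0],[[-1,76,3],0]]'; python3 -m jog '[[[0,0,0],0],[[0,0,0],0],[[0,0,0],0],[[0,0,0],0],[[0,0,0],0]]' 0 60;  python3 - <<'E'
from h import *
plan(S(.116,0,.06)-[0,0,.019],JS)
E
```

```text
t: 24.37
eef_pos: [0.5683, -0.2036, 0.1776]
tool_rot: [0.472, -0.473, 0.527, -0.525]
contact_force: [0.3, -0.1, 1.3]
gripper_width: 0.472
t: 24.78
eef_pos: [0.5679, -0.2045, 0.1801]
tool_rot: [0.472, -0.472, 0.527, -0.525]
contact_force: [-6.4, 3.6, 5.6]
gripper_width: 0.129
t 24.78 pos [ 567.9 -204.5  180.1] shift [0.7 4.1 0.4] turn -0.0002 q7 0.49 F [-6.4  3.6  5.6] w 11.0
```

```bash
python3 -m jog '[[[-10,6,0],0],[[-20,12,0],0],[[-30,17.5,0],0],[[-40,23,0],0],[[-50,29,0],0],[[-60,35,0],0],[[-70,40.5,0],0],[[-80,46.5,0],0],[[-88,51,0],0],[[-94,54.5,0],0],[[-98,56.8,0],0],[[-100.4,58.2,0],0],[[-100.4,58.2,0],0]]';  python3 - <<'E'
from h import *
import sp;A=sp.axes(TH)
p,R,o=pose();print((A.T@(p+[0,0,.019]-O)*1000).round(1),(A.T@o['contact_force']).round(1))
E
python3 -m jog '[[[-2,1.2,0],0],[[-4,2.3,0],0],[[-6,3.5,0],0],[[-6,3.5,0],0]]';  python3 - <<'E'
from h import *
import sp;A=sp.axes(TH)
p,R,o=pose();print((A.T@(p+[0,0,.019]-O)*1000).round(1),(A.T@o['contact_force']).round(1))
E
```

```text
t: 25.87
eef_pos: [0.5789, -0.1055, 0.1226]
tool_rot: [0.472, -0.472, 0.527, -0.526]
contact_force: [-8.9, 1.3, 12.2]
gripper_width: 0.131
[ 2.5 -0.2 63.9] [ 5.8 -9.  10.7]
t: 26.2
eef_pos: [0.579, -0.1054, 0.1224]
tool_rot: [-0.47, 0.472, -0.527, 0.528]
contact_force: [-19.5, -7.5, 38.1]
gripper_width: 0.133
[ 2.3 -0.1 63.8] [ 27.3 -18.6  28.2]
```

```bash
python3 -m jog '[[[3,-2,0],0],[[6,-3.5,0],0],[[6.5,-4,0],0],[[6.5,-4,0],0]]';  python3 - <<'E'
from h import *
import sp;A=sp.axes(TH)
p,R,o=pose();print((A.T@(p+[0,0,.019]-O)*1000).round(1),(A.T@o['contact_force']).round(1))
E
python3 -m jog '[[[0,0,0],0],[[0,0,0],0],[[0,0,0],0],[[0,0,0],0]]' 45
python3 -m jog '[[[0,-30,0],0],[[0,-65,0],0],[[0,-105,0],0],[[0,-130,0],0],[[-20,-130,-35],0],[[-40,-130,-70],0],[[-60,-130,-100],0],[[-60,-130,-110],0],[[-60,-130,-110],0]]'; python3 - <<'E'
from h import *
import pickle
o=get_obs();print(o['t'],o['eef_pos'],o['contact_force'])
for n in('top','side'):
    c=cam(n);save(c['img'],'j_%s.png'%n);pickle.dump(c,open(n+'5.pkl','wb'))
E
```

```text
t: 26.53
eef_pos: [0.5789, -0.1055, 0.1226]
tool_rot: [0.472, -0.472, 0.527, -0.526]
contact_force: [-7.1, 1.8, 8.1]
gripper_width: 0.129
[ 2.5 -0.2 63.9] [ 3.2 -7.2  7.5]
t: 26.87
eef_pos: [0.5803, -0.1058, 0.1216]
tool_rot: [-0.473, 0.472, -0.526, 0.527]
contact_force: [0.5, -0.3, -1.0]
gripper_width: 0.526
t: 27.62
eef_pos: [0.4746, -0.0327, 0.2511]
tool_rot: [0.473, -0.473, 0.526, -0.525]
contact_force: [1.0, -0.2, 0.0]
gripper_width: 0.524
27.6167 [ 0.47462492 -0.03265168  0.25106362] [ 0.99402289 -0.19261984  0.04778218]
```

View pics/j_top.png

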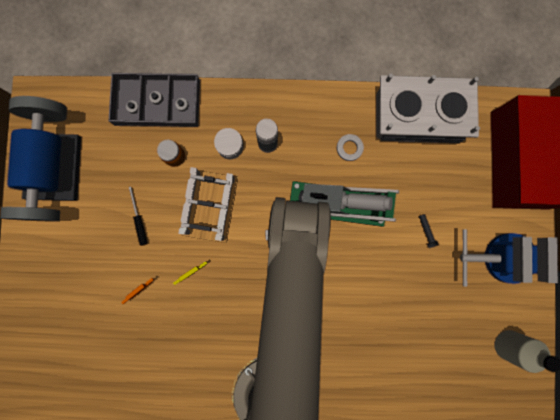

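View pics/j_side.png

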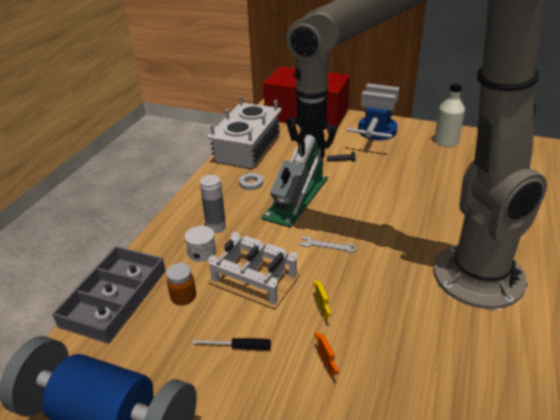

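```bash
python3 - <<'E'
from h import *
import pickle
a=pickle.load(open('side0.pkl','rb'))['img'];b=pickle.load(open('side5.pkl','rb'))['img']
ta=pickle.load(open('top0.pkl','rb'))['img'];tb=pickle.load(open('top5.pkl','rb'))['img']
f=lambda i,v,u,h,w:cv2.resize(i[v:v+h,u:u+w],(395,295),interpolation=cv2.INTER_CUBIC)
save(np.vstack([np.hstack([f(a,222,200,80,107),f(b,222,200,80,107)]),np.hstack([f(ta,165,280,70,94),f(tb,165,280,70,94)])]),'k.png')
for nm,A_,B_ in(('side',a,b),('top',ta,tb)):
    pass
g=[]
c=pickle.load(open('top5.pkl','rb'));P=cloud(c);im=c['img'].astype(int)
dk=(P[...,2]>.085)&(P[...,2]<.112)&(P[...,0]>.35)&(P[...,0]<.75)&(P[...,1]>.1)&(P[...,1]<.32)&(im.max(2)<70)
nn,l,st,ce=cv2.connectedComponentsWithStats(dk.astype(np.uint8))
for i in range(1,nn):
    if st[i,4]>15: q=P[l==i]; print('tab',ce[i],st[i,4],q.mean(0).round(4))
E
```

```text
tab [208.975 178.65 ] 40 [0.6222 0.1947 0.0997]
tab [205.92307692 203.2       ] 65 [0.5533 0.2002 0.1019]
tab [199.87654321 226.83950617] 81 [0.4874 0.2144 0.1028]
```

View pics/k.png

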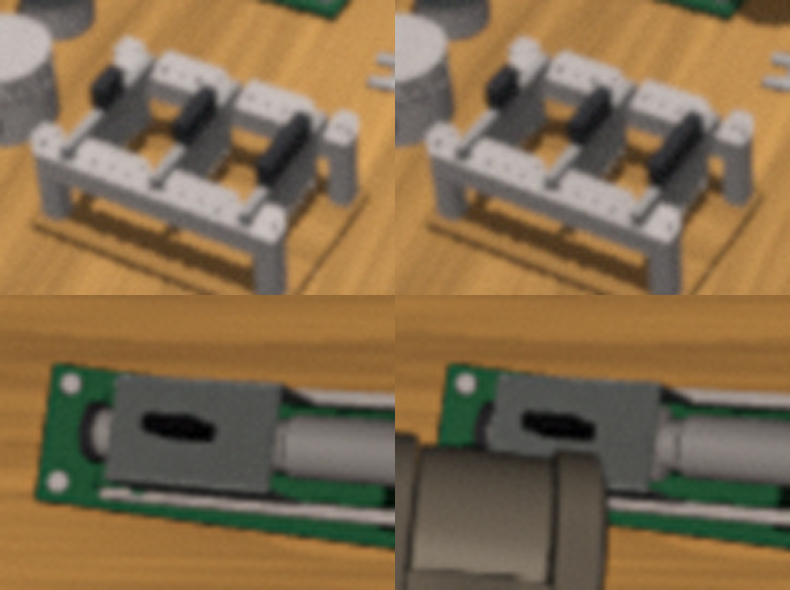

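```bash
python3 -c "
from station import *
print(hand_in())"
```

```text
the job is handed in; nothing more can be done
None
```

I did the whole job in the order asked and handed it in at about 27.6 s of the 69 s allowed; `hand_in()` gave no verdict.

- **Guard up:** I slid it up to its hard stop. It travelled about 107 mm rather than 116. The thread rings in the top picture showed it had started about 9 mm above fully down, which accounts for the difference.
- **Check of the thread:** I took the coarse leaf, the one with the longest tab, from the rack place nearest the robot. The moves cannot tilt the tool, so I tipped the leaf 30 degrees in the pads against the thread. I pressed it in one groove low at first, then lifted it and seated it at mid-thread. I held it still there twice, about 0.9 s each time, at about 27 N and then 44 N.
- **Leaf back:** I levelled it by pressing one ear on the rack's rail, away from the other leaves, and hung it back in its own notches.
- **Guard down:** I slid it until it stopped hard. It travelled about 115 mm, and the position did not change when I pushed with 27 N.

**Last checks:**
- **Seating:** The leaf's depth did not change between 27 N and 44 N. I first read it as about 2 mm too deep. The leaf had slid about 4 mm in the grip, which puts its tips about 17 to 18 mm from the axis, at the 17 mm root. I could not see the teeth directly, because the gripper hid the leaf.
- **Rack:** The coarse leaf hangs upright within about 2 mm of where it started. The other two leaves have not moved.
- **Guard:** It now sits a little lower than it did at the start.
- **Other things:** The rest looks unmoved in both pictures, and the gripper is clear of everything.
- **Cameras:** The side camera disagreed with the top one by a few millimetres, so I relied on the top camera and the contact forces.

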